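Tighten a grinder's two-hole flange nut with the pin spanner

TASK

The air grinder is strapped belly-up in its stand with a new disc on, and the disc's two-hole flange nut is only spun on by hand. Take the red-handled pin spanner, rest its pins lightly on the nut (a few newtons, never leaning on it) and feel them round until both drop fully into the two holes, then turn the nut clockwise, seen from above, until it comes up tight and nip it to about 0.9 newton-metres (about 8 N of pull at the grip), never beyond 1.5. Let the pull off without slackening the nut, lift the spanner out and lay it flat on the bench again, pins down and clear of the stand, leaving everything else where it is.

Things in the scene. Friction and masses are not known exactly. Their poses are not given: they have to be found in the camera images.
- nut_face (a point): centre of the top face of the bright round flange nut (45 mm wide, 9 mm thick, face about 140 mm above the bench, level, z up; this point does not turn with the nut). Two 6.2 mm holes through the nut, 15 mm either side of it. The line through them is not measured: see or feel for it. It starts 0.6 to 1.2 rad anticlockwise, seen from above, of the stand's y axis
- spindle_end (a point): centre of the end face of the 13 mm threaded spindle, 3.5 mm above the nut's face when the nut is home, on the same upright axis. It is locked, with a springy give: it winds 0.2 rad clockwise for each N m on the tight nut, and back. The nut needs 0.12 N m to turn and comes tight 0.4 to 1.0 rad clockwise of its start: feel for it. Thread 2 mm a turn
- spanner_pins (a point): point midway between the tips of the pin spanner's two steel pins. The spanner's x axis runs along the handle from here to the red grip, z is up, and the pins (5 mm, tips bevelled, 6.5 mm long to the flat dark-steel fork) stand on its y axis 15 mm either side. The 6 mm thick fork is open between the pins for the spindle end. It lies on the bench, pins down, z = 0 here. 0.20 kg
- spanner_grip (a point): centre of the place to hold on the spanner's red grip: 115 mm from the pins along the spanner's x and 9.5 mm above the pin tips. The grip is 20 mm wide, 19 mm thick and runs from 80 to 190 mm from the pins; lying on the bench its underside touches the bench
- stand: fixed stand (dark steel base plate 270 x 125 x 10 mm, wooden blocks, steel strap) with the belly-up air grinder; origin on the bench straight under the spindle. Its x axis runs along the grinder's barrel, away from the disc. Disc face 131 mm up, radius 51 mm, guard on the barrel's side to radius 66 mm; barrel, strap and base lie lower than 85 mm
- bracket: grey mild-steel channel bracket, 150 x 40 x 42 mm, loose on the bench (it and the spanner may have changed sides), to be left alone; origin at the middle of the underside
- worn_disc: worn grinding disc with a yellow centre, 115 mm wide and 6 mm thick, lying on the bench, to be left alone; origin at the middle of the underside
- marker: black and white paint marker, 128 x 17 mm, lying on the bench on the near left, to be left alone; origin at the middle of the underside

How it is judged:
On the way, in this order (a step that is already met when the one before it is completed fails the run):
1. both pins of the spanner are seated in the nut's two holes, at least 4 mm deep (z of spanner_pins in the frame of nut_face below -0.004 m and horizontal distance between spanner_pins and nut_face below 0.003 m and angle between spanner_pins's own z axis and vertical below 0.12 rad), for 0.2 s.
2. with the pins seated, the nut has been turned home and is pulled tight: the pins push on the holes with 40 N or more in all, which is 0.6 N m (all of step 1 and z of nut_face in the frame of spindle_end below -0.003465 m and contact force between spanner and stand above 40 N), for 0.2 s.
At the end, for the whole second after the job is handed in: The nut is still home (backed off under 0.1 rad); the spanner lies released, level on the bench, pins down (grip centre under 20 mm, pin tips under 8 mm up, tilt under 0.1 rad), not touching the stand, pins and grip over 100 mm from the spindle axis (z of nut_face in the frame of spindle_end below -0.003465 m and height (world z) of spanner_grip between 0 and 0.02 m and height (world z) of spanner_pins below 0.008 m and angle between spanner_pins's own z axis and vertical below 0.1 rad and horizontal distance between each of spanner_pins, spanner_grip and stand above 0.1 m and contact force between spanner and stand below 0.05 N).
It fails at once if the nut is pulled up beyond 1.5 N m, or the spanner forced (over 105 N in all between the spanner and the nut, grinder or stand) (contact force between spanner and stand above 105 N).
It fails at once if the spanner is leaned on: over 30 N between it and the nut, grinder or stand while the nut is not yet home (over 0.1 rad short) (contact force between spanner and stand above 30 N and not (z of nut_face in the frame of spindle_end below -0.003465 m)).
It fails at once if the robot's hand or arm itself hits the grinder or its stand (more than 5 N) (contact force between any of the fingers, the arm and stand above 5 N).
It fails at once if the bracket, worn disc or marker is moved by more than 20 mm (distance of any of bracket, worn_disc, marker from where it was at the start of the episode above 0.02 m).
It also fails if it takes over 72 s, if anything falls off the work surface, if the arm or the gripper's body presses on something with over 40 N, if the wrist force passes 120 N, or if a joint passes its speed limit or range.

ROBOT

A 6-joint arm with a two-finger parallel gripper is mounted at the origin on a cart in front of the work surface, level with it; the furniture and walls round the work are solid. World frame = base frame: x ahead of the robot, y to its left, z up, the work surface at z = 0. Lengths are in m, angles in rad, forces in N, time in s.
With the tool pointing down it reaches from about 0.35 to 0.975 m from the base axis. Payload 7.1 kg.
Tool frame: the origin (TCP) lies between the finger pads; the fingertips stand bot.tip_reach ahead of it and the grasp point (between the pads) lies 6 mm ahead of it (bot.tip_reach is the distance from the TCP to the fingertips, in m); z points along the fingers, y is the direction in which the jaws open and shut (so a half turn about z gives the same grasp; the last joint's range is limited). The gripper opens to 88 mm and grips with 3 to 60 N. Pads are 20 mm wide; open, the fingers measure 115 mm over their backs; the gripper's body (75 mm by 178 mm) begins 61 mm behind the grasp point.
Start: joints at [-1.217, 0.423, 1.63, -0, 1.089, -0.019], TCP at [0.228, -0.582, 0.248] pointing down, gripper open.
Joint ranges: [-3, 3], [-0.9, 2.11], [0.09, 2.58], [-1.31, 4.45], [0.11, 2.69], [-2.54, 2.54]. Speed limits (rad/s): [2.39, 2.39, 3.01, 3.14, 3.14, 3.14].

INTERFACE

Orientations are given as [roll, pitch, yaw] about the fixed x, y, z axes, in that order (R = Rz(yaw) Ry(pitch) Rx(roll)).
In Python, from station import status, viewer, bot gives the robot as it stands.
- The arm moves only by the tool arm_command, never from a script. Its argument "deltas" is a list of rows, each an object with "turn": the turn, a rotation vector about the tool's x, y, z in degrees, a list of three; "offset": the shift along the tool's x, y, z in cm, a list of three; "claw": the opening in per cent of the stroke, from 0 (shut) to 100 (fully open). In form: [{"turn": [ax, ay, az], "offset": [x, y, z], "claw": claw}, ...]. A call has 1 to 8 rows; each row shifts and turns the pose as measured when the row begins, along the tool's axes as they then stand; what a row does not reach is not made up. A row lasts 1/8 s, in which the tool goes at most 62.5 mm and 10.7 degrees, less where a joint would pass 70% of its speed; a pose out of reach is approached as far as the arm can. A call with a gripper value outside its range is refused whole. The fingers move at their own pace and stop on an object; the grip force is fixed at half the most. Time passes only in rows, so rows that do not move let the fingers close. It gives the time, the measured TCP pose, the force and the opening at its end, in the units of the state.
- status.get_state(): the state, without advancing time (a new reading comes with each control period).
- viewer.grab_frame(name): name is "scene" or "top"; returns (picture, depth): 384x512x3 uint8, red, green, blue; 384x512 float32, m along the optical axis (not along the pixel's ray), 0 where there is no reading.
- viewer.camera_model(name): a dict with "fx", "fy", "cx", "cy" (pixels), "rvec" (rotation vector, rad) and "tvec" (3), from world to camera coordinates, as OpenCV has them. Camera axes: x right, y down, z forward; pixel columns grow to the right and rows downward; lengths in m; the calibration is good to about 2 mm. A picture is of the moment at which its call begins. camera_model takes no time and is no camera call.
- bot.sign_off(): hands the job in, once; it reports no verdict.
The state is a dict: "time_s": time; "joint_positions": joint angles; "joint_velocities": joint speeds; "joint_efforts": joint torques, N m; "ee_pos": TCP position; "orientation": TCP orientation; "ft_force": force on the tool from outside, world axes, zero at the start; "moment": the same for the moment, N m; "opening": finger opening in m.
Only numpy, scipy, OpenCV 4.12 (cv2) and the standard library are available. Lean on these libraries where they do the work, as an engineer would, in place of code of your own. Each camera call takes 0.05 s, during which the arm holds its last target.

## Working session

There is one attempt and no reset: what is moved stays moved. The work goes in short steps, Python scripts to look and compute and a tool call to move; the robot and the scene stay as the last step left them, time stands still between calls to the robot, and variables do not carry over. Pictures are saved under pics/ and viewed, and the job is handed in when it is done.

Besides the shell and the picture viewer there is one more tool, called after "Emit:" as name([rows], argument=value, ...), one row to a line, values as JSON. arm_command: Moves the arm, as the interface text tells. Its arguments: {"type":"object","properties":{"deltas":{"type":"array"}},"required":["deltas"]}

```bash
ls; mkdir -p pics
python3 - <<'E'
from station import status, viewer, bot
import cv2,numpy as np
print(status.get_state()); print(bot.tip_reach)
for n in("scene","top"):
    p,d=viewer.grab_frame(n); cv2.imwrite(f"pics/{n}0.png",p[:,:,::-1]); np.savez(f"{n}0.npz",p=p,d=d); print(viewer.camera_model(n))
E
```

```text
pics
{'time_s': 0.0, 'joint_positions': array([-1.21699211e+00,  4.23828221e-01,  1.63069751e+00, -1.94505549e-05,
        1.08856513e+00, -1.90078406e-02]), 'joint_velocities': array([-9.39974631e-04,  7.67006363e-06,  8.37736022e-04, -4.42766165e-04,
        2.21338970e-03, -1.79030273e-04]), 'joint_efforts': array([-6.59855559e-04, -5.44623649e+01, -2.73664874e+01,  6.42961124e-02,
        2.27381196e-02, -1.19952456e-04]), 'ee_pos': array([ 0.22748376, -0.58157789,  0.24690658]), 'orientation': array([-3.14009439e+00, -1.12602289e-05,  3.72821086e-01]), 'ft_force': array([ 0.1696976 , -0.44101238,  0.23155441]), 'moment': array([-0.01833014, -0.01560687, -0.02822749]), 'opening': 0.08769038461112769}
0.025
{'fx': 432.98459999114345, 'fy': 432.98459999114345, 'cx': 254.09619524216282, 'cy': 190.72933989293688, 'rvec': array([ 0.76951486, -2.28087842,  1.42177423]), 'tvec': array([0.41315197, 0.22431262, 0.97264992])}
{'fx': 377.7277714268901, 'fy': 377.7277714268901, 'cx': 255.31453044060294, 'cy': 190.11849486723438, 'rvec': array([ 2.18783897, -2.15263832,  0.09687126]), 'tvec': array([-5.73406921e-04,  5.01681712e-01,  9.72348083e-01])}
```

View pics/scene0.png

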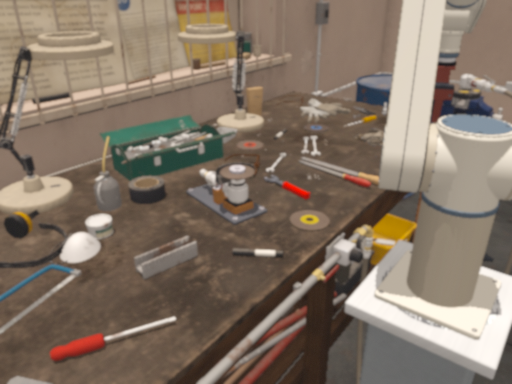

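View pics/top0.png

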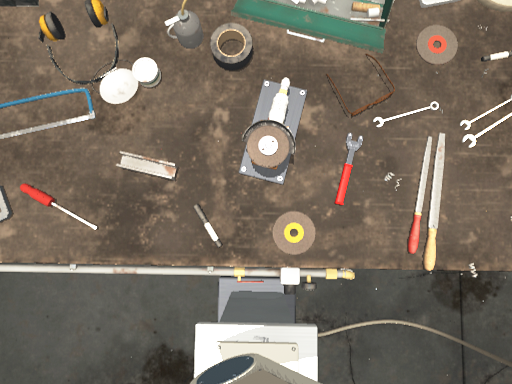

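The top view shows the nut at about (268,145), the spanner's fork at (355,140) and its red grip around (344,185). The worn disc is at (294,232), the bracket at (147,165) and the marker at (207,225).

```bash
cat > h.py <<'E'
import cv2,numpy as np
from station import status, viewer, bot
def cam(n):
    m=viewer.camera_model(n);R=cv2.Rodrigues(m['rvec'])[0];t=np.array(m['tvec']);K=np.array([[m['fx'],0,m['cx']],[0,m['fy'],m['cy']],[0,0,1]]);return K,R,t
def ray(n,uv,z):
    K,R,t=cam(n);uv=np.atleast_2d(uv).astype(float)
    d=(R.T@np.linalg.inv(K)@np.c_[uv,np.ones(len(uv))].T).T;c=-R.T@t
    return c+d*((z-c[2])/d[:,2])[:,None]
def proj(n,P):
    K,R,t=cam(n);q=(K@(R@np.atleast_2d(P).T+t[:,None])).T;return q[:,:2]/q[:,2:]
def crop(n,p,u0,v0,u1,v1,s,name):
    cv2.imwrite(name,cv2.resize(p[v0:v1,u0:u1,::-1],None,fx=s,fy=s,interpolation=cv2.INTER_CUBIC))
def shot(n):
    return viewer.grab_frame(n)
E
python3 - <<'E'
from h import *
p=np.load('top0.npz')['p'];q=np.load('scene0.npz')['p']
crop('top',p,225,70,325,190,5,'pics/c1.png')
crop('top',p,320,120,380,215,6,'pics/c2.png')
crop('scene',q,180,140,330,230,5,'pics/c3.png')
K,R,t=cam('top');print(-R.T@t); K,R,t=cam('scene');print(-R.T@t)
hsv=cv2.cvtColor(p,cv2.COLOR_RGB2HSV)
m=(((hsv[...,0]<8)|(hsv[...,0]>172))&(hsv[...,1]>150)&(hsv[...,2]>90)).astype(np.uint8)
m[:,:325]=0;m[:,375:]=0;m[:120]=0;m[215:]=0
v,u=np.nonzero(m);P=ray('top',np.c_[u,v],0.019)[:,:2]
c,s,a=cv2.minAreaRect(P.astype(np.float32));print('grip',len(u),c,s,a,P.mean(0))
w,V=np.linalg.eigh(np.cov(P.T));print(V[:,1],np.degrees(np.arctan2(V[1,1],V[0,1])))
print('nut',ray('top',[268,145],.14),'fork',ray('top',[[348,136],[360,137],[352,150]],.012))
E
```

```text
[0.40752031 0.00137148 1.01541665]
[-0.1462456   0.86500491  0.63042628]
grip 329 (0.5228545069694519, -0.22517776489257812) (0.023463815450668335, 0.11052573472261429) 76.45933532714844 [ 0.52362786 -0.22538523]
[-0.97077606  0.23998715] 166.11421784849708
nut [[ 0.59776293 -0.02127115  0.14      ]] fork [[ 0.65361987 -0.24036391  0.012     ]
 [ 0.65136432 -0.27271606  0.012     ]
 [ 0.61539103 -0.25086118  0.012     ]]
```

```bash
sleep 1
```

```text
(no output)
```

View pics/c1.png

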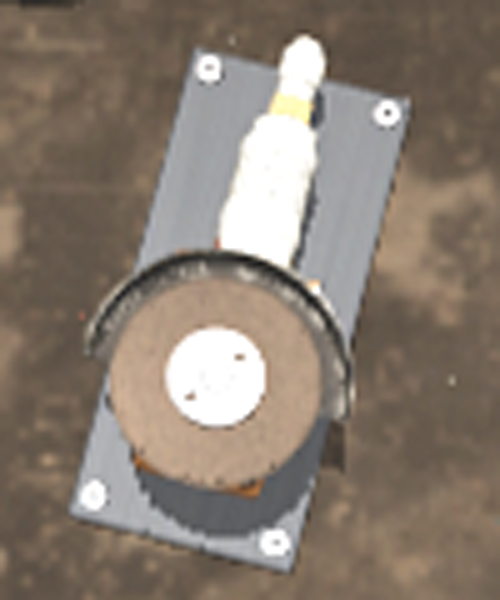

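View pics/c2.png

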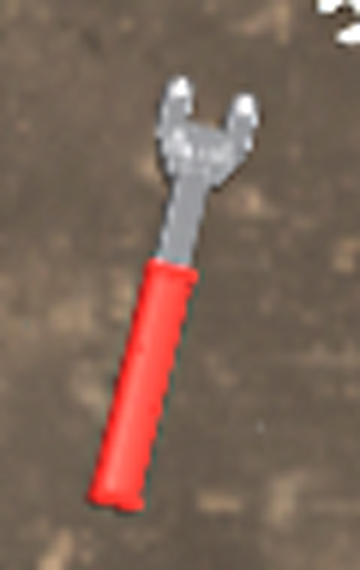

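View pics/c3.png

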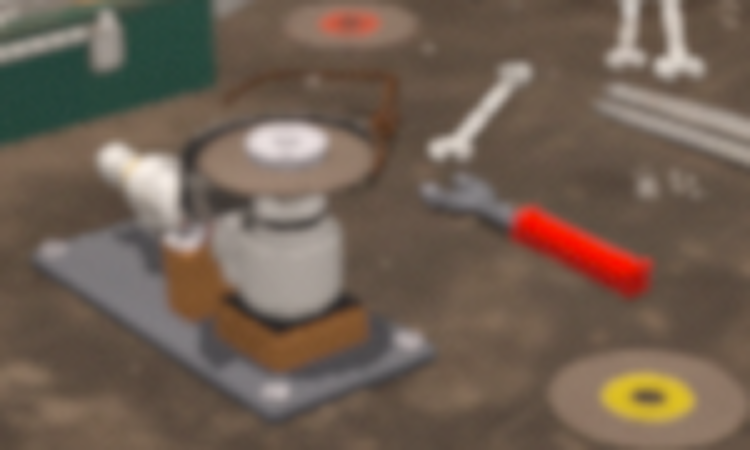

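The crop shows the nut's holes at about crop (239,356) and (190,396). The fork prongs are at the top of the spanner crop, with the handle towards the lower left. Next I'll refine these positions using both views.

Run:
```python
from h import *
p=np.load('top0.npz')['p'];q=np.load('scene0.npz')['p'];dt=np.load('top0.npz')['d'];ds=np.load('scene0.npz')['d']
# nut, top
def blob(img,box,thr):
    g=img.min(2).astype(int);u0,v0,u1,v1=box
    m=np.zeros(g.shape,np.uint8);m[v0:v1,u0:u1]=(g[v0:v1,u0:u1]>thr)
    n,l,s,c=cv2.connectedComponentsWithStats(m);i=1+np.argmax(s[1:,4]);
    cs,_=cv2.findContours((l==i).astype(np.uint8),cv2.RETR_EXTERNAL,cv2.CHAIN_APPROX_NONE)
    c0=max(cs,key=cv2.contourArea);return c[i],s[i],cv2.fitEllipse(c0)
for thr in(150,190,220):
  a=blob(p,(250,130,290,165),thr);print('top',a,ray('top',a[2][0],.14))
  b=blob(q,(222,155,250,178),thr);print('scene',b,ray('scene',b[2][0],.14))
g=p.min(2).astype(int)
print(g[134:158,256:282])
print('depth top nut',dt[140:150:3,262:276:3])
H=ray('top',[[225+239/5-.4,70+356/5-.4],[225+190/5-.4,70+396/5-.4]],.14);print(H,H.mean(0),np.degrees(np.arctan2(*(H[0]-H[1])[1::-1])),np.linalg.norm(H[0]-H[1]))
# base plate edges bolts
B=ray('top',np.array([[208,68],[387,113],[274,541],[94,494]])/5+[224.6,69.6],.012);print('bolts',B,B.mean(0))
d=B[0]-B[3];print(np.degrees(np.arctan2(d[1],d[0])));d=B[1]-B[2];print(np.degrees(np.arctan2(d[1],d[0])))
F=ray('top',np.array([[178,88],[244,105]])/6+[319.6,119.6],.0125);print('prong',F,F.mean(0))
hsv=cv2.cvtColor(q,cv2.COLOR_RGB2HSV)
m=(((hsv[...,0]<8)|(hsv[...,0]>172))&(hsv[...,1]>150)&(hsv[...,2]>90)).astype(np.uint8)
m[:,:278]=0;m[:,315:]=0;m[:175]=0;m[202:]=0
v,u=np.nonzero(m);P=ray('scene',np.c_[u,v],0.0125)[:,:2];c=cv2.minAreaRect(P.astype(np.float32));print(c,P.mean(0))
# depth points for the red grip, top
hsv=cv2.cvtColor(p,cv2.COLOR_RGB2HSV)
m=(((hsv[...,0]<8)|(hsv[...,0]>172))&(hsv[...,1]>150)&(hsv[...,2]>90)); m[:,:325]=0;m[:,375:]=0;m[:120]=0;m[215:]=0
K,R,t=cam('top');v,u=np.nonzero(m);z=dt[v,u];X=np.c_[(u-K[0,2])/K[0,0]*z,(v-K[1,2])/K[1,1]*z,z];W=(X-t)@R
print(np.percentile(W[:,2],[5,50,95]));k=W[:,2]>.014;print(k.sum(),cv2.minAreaRect(W[k,:2].astype(np.float32)),W[k].mean(0))
```

```text
top (array([267.5862069 , 144.81191223]), array([258, 135,  20,  21, 319], dtype=int32), ((267.5732727050781, 144.81459045410156), (19.320039749145508, 19.511505126953125), 51.871334075927734)) [[ 0.59819094 -0.02026081  0.14      ]]
scene (array([236.67924528, 168.19811321]), array([229, 165,  17,   8, 106], dtype=int32), ((236.6542510986328, 168.24676513671875), (7.1640238761901855, 16.062763214111328), 88.19908905029297)) [[ 0.59682875 -0.01786272  0.14      ]]
top (array([267.68874172, 144.89403974]), array([258, 136,  20,  19, 302], dtype=int32), ((267.6854553222656, 144.89712524414062), (18.52692222595215, 19.213167190551758), 98.75399017333984)) [[ 0.59799758 -0.02052751  0.14      ]]
scene (array([236.88709677, 168.        ]), array([230, 166,  14,   5,  62], dtype=int32), ((236.91632080078125, 168.0), (4.423177719116211, 14.604781150817871), 90.0)) [[ 0.59738135 -0.01972274  0.14      ]]
top (array([267.77133106, 144.88395904]), array([258, 136,  20,  19, 293], dtype=int32), ((267.74847412109375, 144.9048309326172), (18.466650009155273, 18.763187408447266), 104.07059478759766)) [[ 0.59798144 -0.02067609  0.14      ]]Traceback (most recent call last):
  File "<stdin>", line 12, in <module>
  File "<stdin>", line 9, in blob
cv2.error: OpenCV(4.12.0) /io/opencv/modules/imgproc/src/shapedescr.cpp:361: error: (-201:Incorrect size of input array) There should be at least 5 points to fit the ellipse in function 'fitEllipseNoDirect'
```

Run:
```python
from h import *
p=np.load('top0.npz')['p'];q=np.load('scene0.npz')['p'];dt=np.load('top0.npz')['d'];ds=np.load('scene0.npz')['d']
g=p.min(2).astype(int)
for r in g[138:153,258:278]: print(*r)
K,R,t=cam('top')
def W(n,d,u,v):
    K,R,t=cam(n);z=d[v,u];X=np.c_[(u-K[0,2])/K[0,0]*z,(v-K[1,2])/K[1,1]*z,z];return (X-t)@R
vv,uu=np.mgrid[137:153,260:276];w=W('top',dt,uu.ravel(),vv.ravel());print('nut z',np.percentile(w[:,2],[5,25,50,75,95]))
H=ray('top',[[225+239/5-.4,70+356/5-.4],[225+190/5-.4,70+396/5-.4]],.14);print(H,H.mean(0),np.degrees(np.arctan2(*(H[0]-H[1])[1::-1])),np.linalg.norm(H[0]-H[1]))
B=ray('top',np.array([[208,68],[387,113],[274,541],[94,494]])/5+[224.6,69.6],.012);print('bolts',B,B.mean(0))
d=B[0]-B[3];print(np.degrees(np.arctan2(d[1],d[0])));d=B[1]-B[2];print(np.degrees(np.arctan2(d[1],d[0])))
F=ray('top',np.array([[178,88],[244,105]])/6+[319.6,119.6],.0125);print('prong',F,F.mean(0))
hsv=cv2.cvtColor(q,cv2.COLOR_RGB2HSV)
m=(((hsv[...,0]<8)|(hsv[...,0]>172))&(hsv[...,1]>150)&(hsv[...,2]>90)).astype(np.uint8)
m[:,:278]=0;m[:,315:]=0;m[:175]=0;m[202:]=0
v,u=np.nonzero(m);P=ray('scene',np.c_[u,v],0.0125)[:,:2];print(cv2.minAreaRect(P.astype(np.float32)),P.mean(0))
w=W('scene',ds,u,v);print(np.percentile(w[:,2],[5,50,95]),w[w[:,2]>.015].mean(0))
hsv=cv2.cvtColor(p,cv2.COLOR_RGB2HSV)
m=(((hsv[...,0]<8)|(hsv[...,0]>172))&(hsv[...,1]>150)&(hsv[...,2]>90)); m[:,:325]=0;m[:,375:]=0;m[:120]=0;m[215:]=0
v,u=np.nonzero(m);w=W('top',dt,u,v)
print(np.percentile(w[:,2],[5,50,95]));k=w[:,2]>.014;print(k.sum(),cv2.minAreaRect(w[k,:2].astype(np.float32)),w[k].mean(0))
```

```text
134 129 137 223 255 255 255 255 255 255 255 255 255 255 255 255 255 174 127 129
132 140 223 255 255 255 255 255 255 255 255 255 255 255 255 255 255 255 151 125
128 181 255 255 255 255 255 255 255 255 255 255 255 255 244 239 255 255 248 123
140 242 255 255 255 255 255 255 255 255 255 255 255 255 124 142 253 255 255 150
173 255 255 255 255 255 255 255 255 255 255 255 255 255 252 249 255 255 255 225
204 255 255 255 255 255 255 255 255 255 255 255 254 255 255 255 255 255 255 255
227 255 255 255 255 255 255 247 255 255 255 255 255 255 255 255 255 255 255 255
229 255 255 255 255 255 255 245 255 255 255 255 255 246 255 255 255 255 255 255
215 255 255 255 255 255 255 252 255 255 255 255 254 255 255 255 255 255 255 255
198 255 255 255 255 255 255 255 243 255 255 255 250 255 255 255 255 255 255 255
167 255 255 255 252 199 255 255 255 253 252 254 255 255 255 255 255 255 255 218
143 234 255 255 146 129 242 255 255 255 255 255 255 255 255 255 255 255 255 118
139 170 255 255 255 255 255 255 255 255 255 255 255 255 255 255 255 255 219 127
141 139 189 255 255 255 255 255 255 255 255 255 255 255 255 
[... 377 characters left out ...]
  -0.11557321  0.012     ]
 [ 0.53688036 -0.05626229  0.012     ]
 [ 0.56076656  0.0405681   0.012     ]] [ 0.66724319 -0.03715789  0.012     ]
-13.742706624689344
-14.061577397304564
prong [[ 0.6583199  -0.2436936   0.0125    ]
 [ 0.65097891 -0.27329567  0.0125    ]] [ 0.6546494  -0.25849464  0.0125    ]
((0.5234584808349609, -0.2258269041776657), (0.04771022871136665, 0.14102472364902496), 76.09342193603516) [ 0.52106661 -0.22458158]
[-0.00045114  0.01284465  0.02049982] [ 0.52102892 -0.22433011  0.01843848]
[0.00468993 0.01740213 0.02073712]
278 ((0.5225372910499573, -0.22669793665409088), (0.02053125761449337, 0.11005865037441254), 76.62451934814453) [ 0.52316661 -0.22683458  0.01801658]
```

```bash
cat >> h.py <<'E'
from scipy.spatial.transform import Rotation as Ro
def go(pos,yawdeg,pr=True):
    s=status.get_state();R=Ro.from_euler('xyz',s['orientation']);T=Ro.from_euler('xyz',[np.pi,0,np.radians(yawdeg)])
    off=R.inv().apply(np.array(pos)-s['ee_pos'])*100
    rv=np.degrees((R.inv()*T).as_rotvec())
    print('t',round(s['time_s'],2),'pos',s['ee_pos'].round(4),'rpy',np.degrees(s['orientation']).round(2),'F',s['ft_force'].round(2),'M',s['moment'].round(3),'open',round(s['opening'],4))
    print('offset cm',off.round(3),'turn',rv.round(2))
E
python3 - <<'E'
from h import *
go([.542,-.231,.12],-13.5)
E
```

```text
t 0.1 pos [ 0.2275 -0.5816  0.247 ] rpy [-179.93   -0.     21.36] F [-0.03  0.34  0.46] M [-0.03  -0.043 -0.016] open 0.0877
offset cm [ 42.06  -21.185  12.729] turn [-7.000e-02  2.000e-02  3.486e+01]
```

Emit:
arm_command([
  {"turn": [0,0,0],"offset": [5.2,-2.6,0.5],"claw": 60},
  {"turn": [0,0,0],"offset": [5.2,-2.6,0.5],"claw": 60},
  {"turn": [0,0,0],"offset": [5.2,-2.6,1],"claw": 60},
  {"turn": [0,0,0],"offset": [5.2,-2.6,1.5],"claw": 60},
  {"turn": [0,0,0],"offset": [5.2,-2.6,1.5],"claw": 60},
  {"turn": [0,0,0],"offset": [5.2,-2.6,1.5],"claw": 60},
  {"turn": [0,0,0],"offset": [5.2,-2.6,1.5],"claw": 60},
  {"turn": [0,0,8.7],"offset": [0,0,0],"claw": 60},
])

```text
time_s: 1.1
ee_pos: [0.5077, -0.2713, 0.1628]
orientation: [-3.14, 0.001, 0.214]
ft_force: [-0.5, -0.0, -0.1]
opening: 0.0527
```

Run:
```python
from h import *
go([.542,-.231,.12],-13.5)
```

```text
t 1.1 pos [ 0.5077 -0.2713  0.1628] rpy [-1.7993e+02  7.0000e-02  1.2270e+01] F [-0.54 -0.03 -0.11] M [ 0.009  0.039 -0.09 ] open 0.0527
offset cm [ 4.216 -3.208  4.277] turn [-0.05  0.08 25.77]
```

Emit:
arm_command([
  {"turn": [0,0,0],"offset": [4.2,-3.2,2],"claw": 60},
  {"turn": [0,0,8.6],"offset": [0,0,1],"claw": 60},
  {"turn": [0,0,8.6],"offset": [0,0,1],"claw": 60},
  {"turn": [0,0,8.6],"offset": [0,0,0.3],"claw": 60},
  {"turn": [0,0,0],"offset": [0,0,0],"claw": 60},
])

```text
time_s: 1.72
ee_pos: [0.543, -0.2275, 0.1164]
orientation: [-3.141, 0.005, -0.247]
ft_force: [-0.4, 1.2, 0.3]
opening: 0.0528
```

Run:
```python
from h import *
p,d=shot('top');crop('top',p,300,110,400,220,6,'pics/a1.png')
p,d=shot('scene');crop('scene',p,230,130,340,220,6,'pics/a2.png')
go([.542,-.231,.027],-13.5)
```

```text
t 1.82 pos [ 0.5432 -0.2277  0.1168] rpy [-179.95    0.23  -14.05] F [0.09 0.01 0.6 ] M [ 0.022 -0.012  0.017] open 0.0527
offset cm [2.000e-03 3.540e-01 8.982e+00] turn [-0.05  0.23 -0.55]
```

View pics/a1.png

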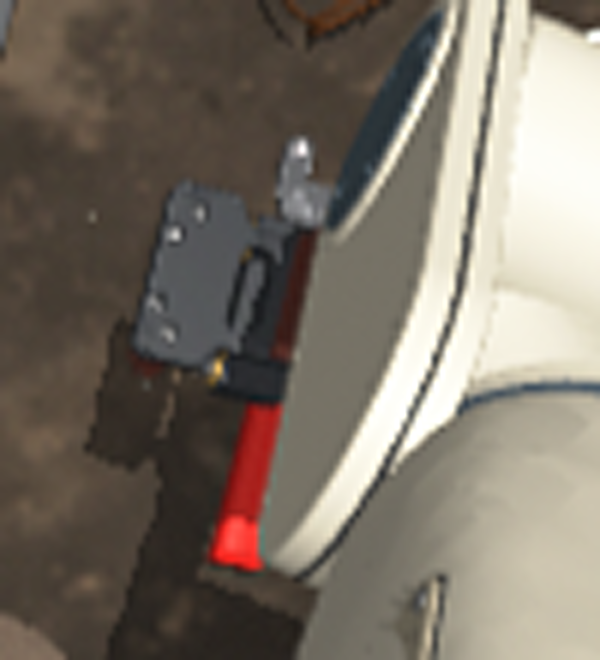

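View pics/a2.png

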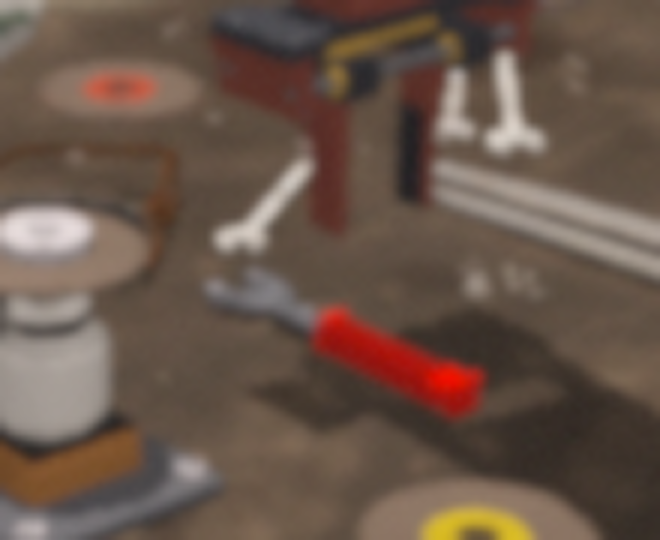

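The jaws are over the grip, and the top view is largely hidden by the arm. I'll go down in steps and correct sideways as I go.

Emit:
arm_command([
  {"turn": [0,0.2,-0.5],"offset": [0,0.35,3],"claw": 60},
  {"turn": [0,0,0],"offset": [0,0,3],"claw": 60},
  {"turn": [0,0,0],"offset": [0,0,2],"claw": 60},
  {"turn": [0,0,0],"offset": [0,0,0],"claw": 60},
])

```text
time_s: 2.33
ee_pos: [0.5437, -0.2323, 0.0365]
orientation: [-3.142, -0.004, -0.228]
ft_force: [-0.3, 0.2, 0.6]
opening: 0.0527
```

Run:
```python
from h import *
p,d=shot('scene');crop('scene',p,230,130,340,220,6,'pics/a3.png')
go([.542,-.231,.027],-13.5)
```

```text
t 2.38 pos [ 0.5443 -0.2325  0.0374] rpy [179.99  -0.28 -13.07] F [-0.26  0.62  0.61] M [ 0.047 -0.023 -0.04 ] open 0.0524
offset cm [-0.263 -0.095  1.035] turn [ 0.01 -0.28  0.42]
```

View pics/a3.png

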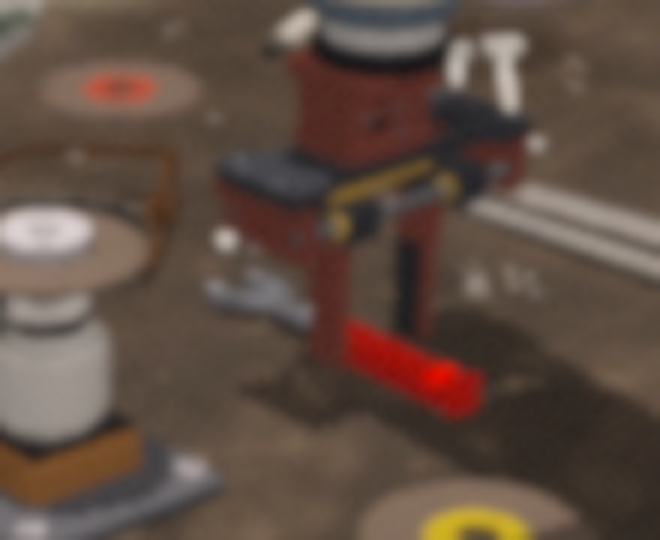

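The jaws straddle the grip. Now the last centimetre, then close.

Emit:
arm_command([
  {"turn": [0,-0.2,0.4],"offset": [-0.25,-0.1,0.9],"claw": 60},
  {"turn": [0,0,0],"offset": [0,0,0],"claw": 60},
])

```text
time_s: 2.62
ee_pos: [0.543, -0.2313, 0.0295]
orientation: [3.141, -0.004, -0.235]
ft_force: [0.1, -0.7, 0.6]
opening: 0.0526
```

Run:
```python
from h import *
go([.542,-.231,.027],-13.5)
```

```text
t 2.62 pos [ 0.543  -0.2313  0.0295] rpy [179.96  -0.22 -13.47] F [ 0.11 -0.73  0.56] M [ 0.074 -0.02  -0.002] open 0.0526
offset cm [-0.11  -0.01   0.245] turn [ 0.04 -0.22  0.03]
```

Emit:
arm_command([
  {"turn": [0,0,0],"offset": [-0.1,0,0.25],"claw": 55},
  {"turn": [0,0,0],"offset": [0,0,0],"claw": 10},
  {"turn": [0,0,0],"offset": [0,0,0],"claw": 5},
  {"turn": [0,0,0],"offset": [0,0,0],"claw": 5},
  {"turn": [0,0,0],"offset": [0,0,0],"claw": 5},
  {"turn": [0,0,0],"offset": [0,0,0],"claw": 5},
])

```text
time_s: 3.38
ee_pos: [0.5429, -0.2314, 0.0281]
orientation: [3.14, -0.006, -0.235]
ft_force: [-0.7, 0.0, 0.0]
opening: 0.0196
```

Run:
```python
from h import *
go([.542,-.231,.027],-13.5)
```

```text
t 3.38 pos [ 0.5429 -0.2314  0.0281] rpy [179.94  -0.35 -13.45] F [-0.72  0.03  0.02] M [ 0.054  0.033 -0.018] open 0.0196
offset cm [-0.094 -0.02   0.11 ] turn [ 0.06 -0.35  0.05]
```

Gripped: the opening is 19.6 mm. Lifting now.

Emit:
arm_command([
  {"turn": [0,0,0],"offset": [0,0,-1.5],"claw": 5},
  {"turn": [0,0,0],"offset": [0,0,-4],"claw": 5},
  {"turn": [0,0,0],"offset": [0,0,-5],"claw": 5},
  {"turn": [0,0,0],"offset": [0,0,-5],"claw": 5},
  {"turn": [0,0,0],"offset": [0,0,-3],"claw": 5},
  {"turn": [0,0,0],"offset": [0,0,0],"claw": 5},
])

```text
time_s: 4.12
ee_pos: [0.5411, -0.2306, 0.222]
orientation: [3.14, -0.006, -0.235]
ft_force: [-0.1, 0.4, -2.2]
opening: 0.02
```

Run:
```python
from h import *
p,d=shot('scene');crop('scene',p,200,70,330,220,5,'pics/a4.png')
p,d=shot('top');crop('top',p,230,80,390,220,5,'pics/a5.png')
go([.5113,-.0943,.20],40.5)
```

```text
t 4.22 pos [ 0.5396 -0.23    0.2189] rpy [ 1.7999e+02 -4.0000e-02 -1.3450e+01] F [-0.3  -0.3  -1.09] M [ 0.013  0.07  -0.028] open 0.0201
offset cm [ -5.905 -12.537   1.883] turn [ 2.000e-02 -3.000e-02 -5.395e+01]
```

View pics/a4.png

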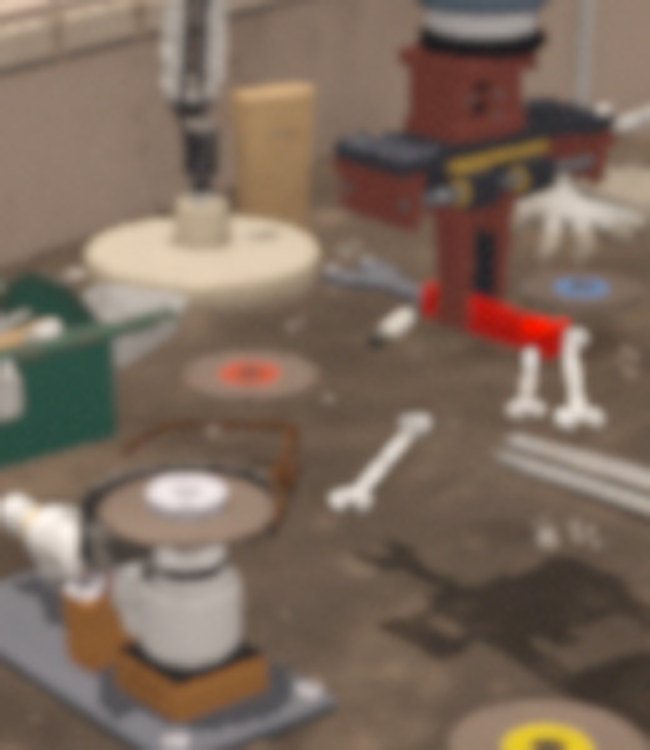

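View pics/a5.png

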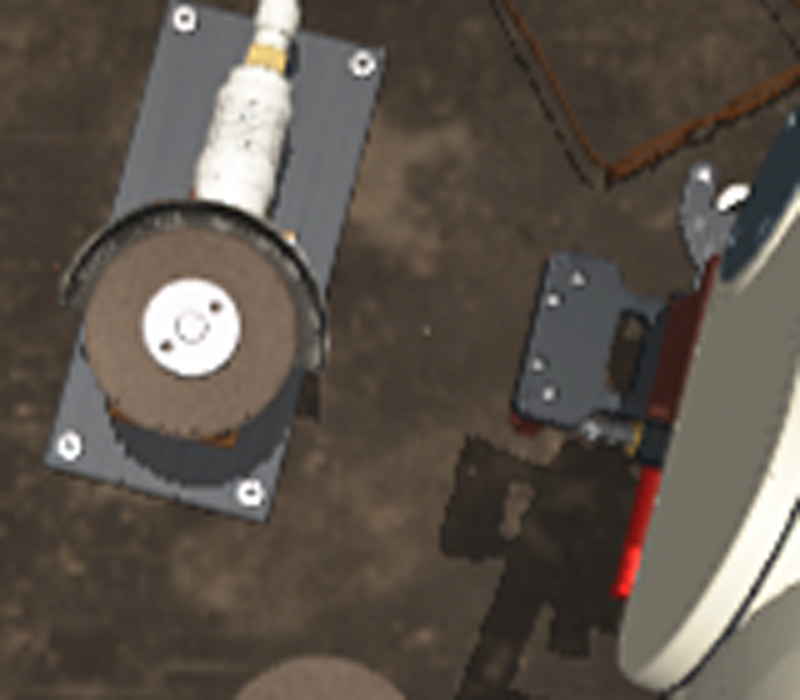

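Emit:
arm_command([
  {"turn": [0,0,0],"offset": [-1.5,-3.2,0.3],"claw": 5},
  {"turn": [0,0,0],"offset": [-1.5,-3.2,0.4],"claw": 5},
  {"turn": [0,0,0],"offset": [-1.5,-3.2,0.4],"claw": 5},
  {"turn": [0,0,0],"offset": [-1.4,-3.0,0.4],"claw": 5},
  {"turn": [0,0,-10.5],"offset": [0,0,0],"claw": 5},
  {"turn": [0,0,-10.5],"offset": [0,0,0],"claw": 5},
  {"turn": [0,0,-10.5],"offset": [0,0,0],"claw": 5},
  {"turn": [0,0,-10.5],"offset": [0,0,0],"claw": 5},
])

```text
time_s: 5.22
ee_pos: [0.4999, -0.0869, 0.1869]
orientation: [-3.122, 0.022, 0.513]
ft_force: [-0.4, 0.4, -1.5]
opening: 0.0198
```

Run:
```python
from h import *
go([.5113,-.0943,.190],40.5)
p=np.load('top0.npz')['p']
H=ray('top',np.array([[215,308],[166,346],[191,327]])/5+[229.6,79.6],.14);print(H,(H[0]+H[1])/2,np.degrees(np.arctan2(*(H[1]-H[0])[1::-1])))
```

```text
t 5.22 pos [ 0.4999 -0.0869  0.1869] rpy [-178.87    1.25   29.41] F [-0.37  0.44 -1.52] M [-0.028 -0.035  0.   ] open 0.0198
offset cm [ 0.624  1.194 -0.344] turn [ -1.25   1.13 -11.1 ]
[[ 0.60702766 -0.03198758  0.14      ]
 [ 0.58849319 -0.00916312  0.14      ]
 [ 0.59775567 -0.0208004   0.14      ]] [ 0.59776042 -0.02057535  0.14      ] 129.07813644728054
```

Emit:
arm_command([
  {"turn": [0,0,0],"offset": [0.6,1.2,-0.4],"claw": 5},
  {"turn": [-1.2,1.1,-5.5],"offset": [0,0,0],"claw": 5},
  {"turn": [0,0,-5],"offset": [0,0,0],"claw": 5},
  {"turn": [0,0,0],"offset": [0,0,0],"claw": 5},
  {"turn": [0,0,0],"offset": [0,0,0],"claw": 5},
])

```text
time_s: 5.85
ee_pos: [0.5112, -0.0959, 0.1857]
orientation: [-3.136, 0.007, 0.683]
ft_force: [-0.1, -0.2, -1.4]
opening: 0.02
```

Run:
```python
from h import *
go([.5107,-.0937,.178],40)
p,d=shot('scene');crop('scene',p,190,110,290,210,6,'pics/a6.png')
p,d=shot('top');crop('top',p,230,100,330,220,5,'pics/a7.png')
go([.5107,-.0937,.178],40)
```

```text
t 5.85 pos [ 0.5112 -0.0959  0.1857] rpy [-179.67    0.38   39.16] F [-0.05 -0.19 -1.36] M [-0.022 -0.011  0.007] open 0.02
offset cm [ 0.105 -0.194  0.774] turn [-0.33  0.38 -0.85]
t 5.95 pos [ 0.5111 -0.0958  0.1859] rpy [-179.68    0.37   39.24] F [ 0.73  0.12 -1.52] M [-0.019 -0.031  0.028] open 0.02
offset cm [ 0.102 -0.182  0.791] turn [-0.32  0.37 -0.77]
```

View pics/a6.png

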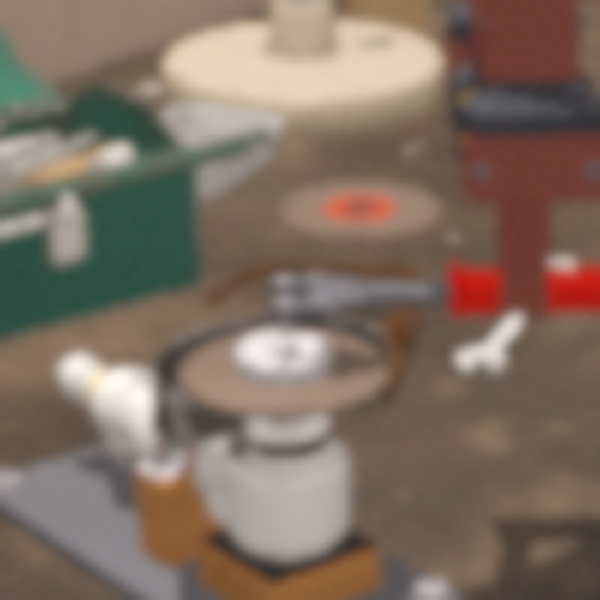

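View pics/a7.png

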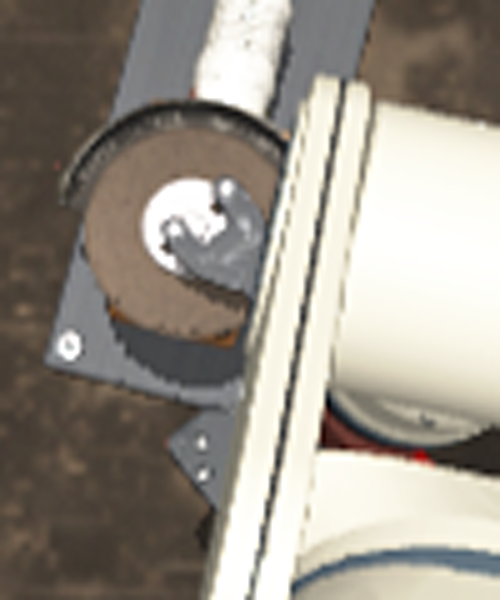

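The top view shows both prong ends, at crop (226,188) and (174,230), over the bright nut. I'll measure them against the nut axis.

Run:
```python
from h import *
s=status.get_state();print(s['time_s'])
p,d=shot('top');np.savez('t7.npz',p=p,d=d);crop('top',p,255,125,290,160,16,'pics/a8.png')
F=ray('top',np.array([[226,188],[174,230]])/5+[229.6,99.6],.1703)
print(F,F.mean(0),np.degrees(np.arctan2(*(F[1]-F[0])[1::-1])),np.linalg.norm(F[0]-F[1]))
y=np.radians(39.2);print('kin pins',.5111+.114*np.cos(y),-.0958+.114*np.sin(y))
```

```text
5.95
[[ 0.60946249 -0.03572897  0.1703    ]
 [ 0.58966673 -0.01232647  0.1703    ]] [ 0.59956461 -0.02402772  0.1703    ] 130.22729991796297 0.03065206815135427
kin pins 0.5994436717122764 -0.023748659496206984
```

View pics/a8.png

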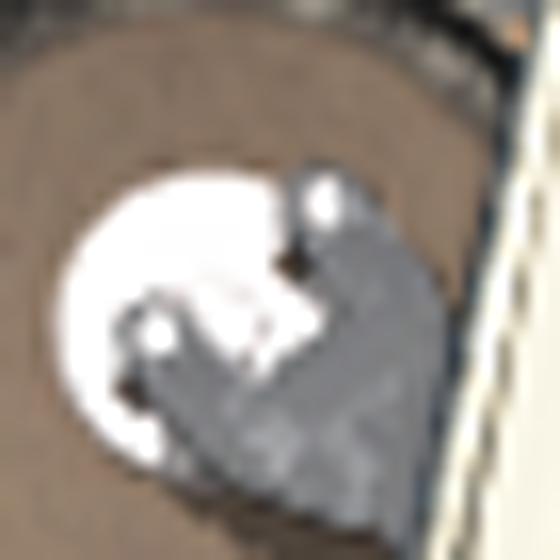

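Run:
```python
from h import *
go([.5096,-.0923,.175],39.3)
```

```text
t 6.0 pos [ 0.5111 -0.0957  0.186 ] rpy [-179.69    0.36   39.28] F [ 0.25  0.37 -1.96] M [-0.037 -0.022  0.018] open 0.0197
offset cm [ 0.104 -0.354  1.103] turn [-0.31  0.36 -0.02]
```

Emit:
arm_command([
  {"turn": [-0.3,0.3,0],"offset": [0.1,-0.35,0.3],"claw": 5},
  {"turn": [0,0,0],"offset": [0,0,0.3],"claw": 5},
  {"turn": [0,0,0],"offset": [0,0,0.3],"claw": 5},
  {"turn": [0,0,0],"offset": [0,0,0],"claw": 5},
])

```text
time_s: 6.5
ee_pos: [0.5094, -0.092, 0.1764]
orientation: [3.141, 0.001, 0.684]
ft_force: [-0.7, 0.2, -1.8]
opening: 0.0198
```

Run:
```python
from h import *
p,d=shot('top');np.savez('t8.npz',p=p,d=d);crop('top',p,255,125,290,160,16,'pics/a9.png')
p,d=shot('scene');crop('scene',p,210,140,270,190,10,'pics/a10.png')
go([.5096,-.0923,.172],39.3)
```

```text
t 6.6 pos [ 0.5096 -0.092   0.1766] rpy [1.7997e+02 3.0000e-02 3.9190e+01] F [ 0.17 -0.07 -1.85] M [ 0.014 -0.001 -0.004] open 0.0197
offset cm [-0.016  0.02   0.463] turn [ 0.03  0.03 -0.11]
```

View pics/a9.png

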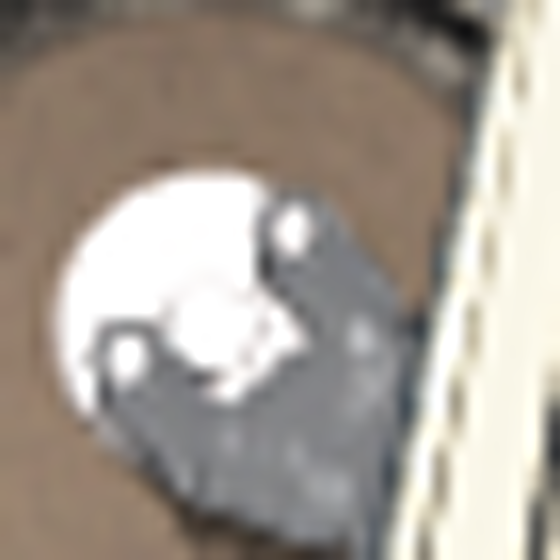

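View pics/a10.png

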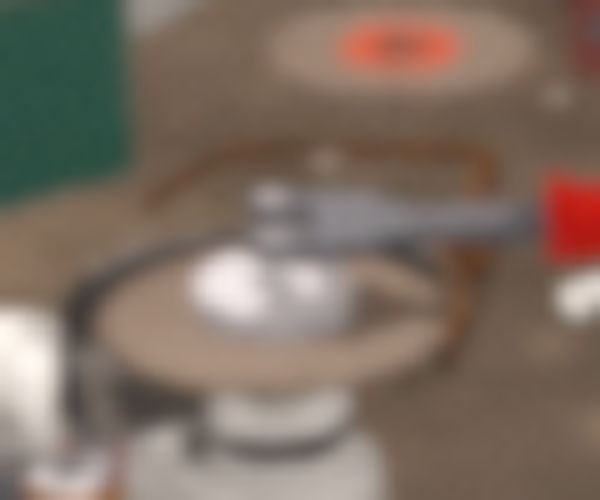

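Run:
```python
from h import *
for pts,z in(([[292,230],[126,357]],.1766-.0281+.0125),):
    F=ray('top',(np.array(pts)+.5)/16+[254.5,124.5],z);print(F,F.mean(0),np.degrees(np.arctan2(*(F[1]-F[0])[1::-1])),np.linalg.norm(F[0]-F[1]))
F=ray('top',(np.array([[324,202],[157,332]])+.5)/16+[254.5,124.5],.1703);print(F.mean(0),np.degrees(np.arctan2(*(F[1]-F[0])[1::-1])))
```

```text
[[ 0.60761629 -0.03153928  0.161     ]
 [ 0.58869853 -0.00793972  0.161     ]] [ 0.59815741 -0.0197395   0.161     ] 128.71617045302781 0.03024600942235701
[ 0.59998195 -0.02393667  0.1703    ] 129.19856453372597
```

Emit:
arm_command([
  {"turn": [0,0,0],"offset": [0,0.03,0.3],"claw": 5},
  {"turn": [0,0,-0.2],"offset": [0,0,0.2],"claw": 5},
  {"turn": [0,0,0],"offset": [0,0,0.1],"claw": 5},
  {"turn": [0,0,0],"offset": [0,0,0],"claw": 5},
])

```text
time_s: 7.1
ee_pos: [0.51, -0.0924, 0.1704]
orientation: [3.141, 0.0, 0.688]
ft_force: [-0.8, 0.2, -2.1]
opening: 0.0197
```

Run:
```python
from h import *
go([.5096,-.0923,.168],39.5)
```

```text
t 7.1 pos [ 0.51   -0.0924  0.1704] rpy [1.7996e+02 2.0000e-02 3.9400e+01] F [-0.77  0.21 -2.05] M [-0.005 -0.026 -0.027] open 0.0197
offset cm [-0.025 -0.033  0.237] turn [ 0.04  0.02 -0.1 ]
```

Emit:
arm_command([
  {"turn": [0,0,0],"offset": [0,0.02,0.1],"claw": 5},
  {"turn": [0,0,0],"offset": [0,0,0.1],"claw": 5},
  {"turn": [0,0,0],"offset": [0,0,0.05],"claw": 5},
])

```text
time_s: 7.48
ee_pos: [0.5101, -0.0926, 0.1678]
orientation: [3.141, 0.0, 0.688]
ft_force: [-0.1, -0.5, -0.9]
opening: 0.0194
```

Run:
```python
from h import *
go([.5096,-.0923,.168],39.5)
```

```text
t 7.47 pos [ 0.5101 -0.0926  0.1678] rpy [1.7995e+02 2.0000e-02 3.9410e+01] F [-0.05 -0.52 -0.87] M [-0.007  0.019 -0.034] open 0.0194
offset cm [-0.022 -0.055 -0.021] turn [ 0.05  0.02 -0.09]
```

Emit:
arm_command([
  {"turn": [0,0,0],"offset": [0,0,0.1],"claw": 5},
  {"turn": [0,0,0],"offset": [0,0,0.1],"claw": 5},
])

```text
time_s: 7.72
ee_pos: [0.51, -0.0926, 0.1657]
orientation: [3.141, 0.0, 0.688]
ft_force: [-0.2, 0.5, -1.6]
opening: 0.0193
```

Run:
```python
from h import *
go([.5096,-.0923,.168],39.5)
```

```text
t 7.72 pos [ 0.51   -0.0926  0.1657] rpy [1.7996e+02 3.0000e-02 3.9410e+01] F [-0.18  0.55 -1.6 ] M [-0.009  0.103  0.091] open 0.0193
offset cm [-0.014 -0.052 -0.231] turn [ 0.04  0.03 -0.09]
```

Emit:
arm_command([
  {"turn": [0,0,0],"offset": [0,0,0.1],"claw": 5},
  {"turn": [0,0,0],"offset": [0,0,0.1],"claw": 5},
])

```text
time_s: 7.98
ee_pos: [0.51, -0.0926, 0.1636]
orientation: [3.141, 0.0, 0.688]
ft_force: [-0.2, 0.1, -0.6]
opening: 0.0198
```

Run:
```python
from h import *
p,d=shot('scene');crop('scene',p,210,140,270,190,10,'pics/a11.png')
go([.5096,-.0923,.168],39.5)
```

```text
t 8.03 pos [ 0.5099 -0.0926  0.1634] rpy [1.7996e+02 3.0000e-02 3.9410e+01] F [ 0.85 -0.44 -0.87] M [-0.044  0.02   0.109] open 0.0197
offset cm [-0.009 -0.045 -0.457] turn [ 0.04  0.03 -0.09]
```

View pics/a11.png

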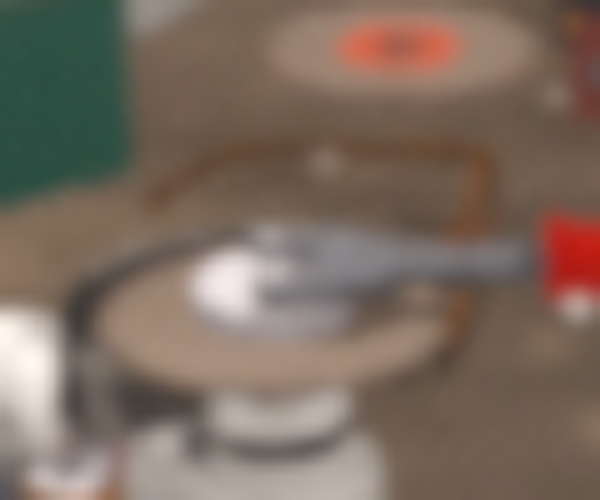

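The fork moved down as far as the handle, so the pins are going in. I'll carry on to full depth.

Emit:
arm_command([
  {"turn": [0,0,0],"offset": [0,0,0.08],"claw": 5},
  {"turn": [0,0,0],"offset": [0,0,0.05],"claw": 5},
])

```text
time_s: 8.28
ee_pos: [0.51, -0.0926, 0.1621]
orientation: [3.141, 0.001, 0.688]
ft_force: [-1.5, -0.6, -1.0]
opening: 0.0203
```

Run:
```python
from h import *
go([.5096,-.0923,.168],39.5)
```

```text
t 8.28 pos [ 0.51   -0.0926  0.1621] rpy [1.7996e+02 3.0000e-02 3.9410e+01] F [-1.5  -0.62 -1.02] M [-0.028 -0.007  0.039] open 0.0203
offset cm [-0.01  -0.05  -0.593] turn [ 0.04  0.03 -0.09]
```

Emit:
arm_command([
  {"turn": [0,0,0],"offset": [0,0,0.03],"claw": 5},
  {"turn": [0,0,2],"offset": [0.01,-0.4,0],"claw": 5},
  {"turn": [0,0,2],"offset": [0.01,-0.4,0],"claw": 5},
  {"turn": [0,0,2],"offset": [0.01,-0.4,0],"claw": 5},
])

```text
time_s: 8.78
ee_pos: [0.5023, -0.0833, 0.162]
orientation: [3.141, 0.002, 0.58]
ft_force: [-1.1, -0.4, -0.2]
opening: 0.0201
```

```bash
cat >> h.py <<'E'
N=np.array([.598,-.0203])
def st(L=.114):
    s=status.get_state();y=s['orientation'][2];P=s['ee_pos'];F=s['ft_force'];M=s['moment']
    pin=P[:2]+L*np.array([np.cos(y),np.sin(y)]);r=P[:2]-N
    rt=r[0]*F[1]-r[1]*F[0];Ft=F[1]*np.cos(y)-F[0]*np.sin(y);Fr=F[0]*np.cos(y)+F[1]*np.sin(y)
    print('t',round(s['time_s'],2),'P',P.round(4),'rpy',np.degrees(s['orientation']).round(2),'pins',pin.round(4),'F',F.round(2),'Ft',round(Ft,2),'Fr',round(Fr,2),'M',M.round(3),'tau rxF',round(rt,3),'+Mz',round(rt+M[2],3),'open',round(s['opening'],4))
E
python3 -c "
from h import *
st()"
```

```text
t 8.78 P [ 0.5023 -0.0833  0.162 ] rpy [1.7995e+02 1.0000e-01 3.3250e+01] pins [ 0.5976 -0.0208] F [-1.14 -0.4  -0.17] Ft 0.29 Fr -1.18 M [ 0.033 -0.046  0.122] tau rxF -0.033 +Mz 0.089 open 0.0201
```

Emit:
arm_command([
  {"turn": [0,0,3],"offset": [0.04,-0.6,0],"claw": 5},
  {"turn": [0,0,3],"offset": [0.03,-0.6,0],"claw": 5},
  {"turn": [0,0,3],"offset": [0.02,-0.6,0],"claw": 5},
  {"turn": [0,0,3],"offset": [0.02,-0.6,0],"claw": 5},
])

```text
time_s: 9.28
ee_pos: [0.491, -0.0613, 0.1623]
orientation: [3.14, 0.002, 0.365]
ft_force: [0.5, -0.2, -0.8]
opening: 0.0198
```

```bash
python3 -c "
from h import *
st()"
```

```text
t 9.28 P [ 0.491  -0.0613  0.1623] rpy [1.7991e+02 1.1000e-01 2.0910e+01] pins [ 0.5975 -0.0206] F [ 0.52 -0.21 -0.83] Ft -0.38 Fr 0.42 M [0.028 0.016 0.145] tau rxF 0.044 +Mz 0.189 open 0.0198
```

Emit:
arm_command([
  {"turn": [0,0,2],"offset": [0.03,-0.4,0.01],"claw": 5},
  {"turn": [0,0,2],"offset": [0.02,-0.4,0.01],"claw": 5},
  {"turn": [0,0,2],"offset": [0.02,-0.4,0.01],"claw": 5},
])

```text
time_s: 9.65
ee_pos: [0.4872, -0.0494, 0.1622]
orientation: [3.14, 0.002, 0.257]
ft_force: [-0.7, -1.2, -0.6]
opening: 0.0196
```

```bash
python3 -c "
from h import *
st()"
```

```text
t 9.65 P [ 0.4872 -0.0494  0.1622] rpy [1.7988e+02 1.4000e-01 1.4750e+01] pins [ 0.5975 -0.0204] F [-0.7  -1.16 -0.56] Ft -0.95 Fr -0.97 M [-0.085  0.071  0.063] tau rxF 0.109 +Mz 0.171 open 0.0196
```

Emit:
arm_command([
  {"turn": [0,0,2],"offset": [0.02,-0.4,0.01],"claw": 5},
  {"turn": [0,0,2],"offset": [0.02,-0.4,0.01],"claw": 5},
  {"turn": [0,0,2],"offset": [0.02,-0.4,0.01],"claw": 5},
])

```text
time_s: 10.02
ee_pos: [0.4847, -0.0373, 0.1621]
orientation: [3.139, 0.003, 0.15]
ft_force: [-1.1, -0.6, 0.1]
opening: 0.0196
```

```bash
python3 -c "
from h import *
st()"
```

```text
t 10.03 P [ 0.4847 -0.0373  0.1621] rpy [1.7985e+02 1.5000e-01 8.5700e+00] pins [ 0.5975 -0.0203] F [-1.07 -0.59  0.11] Ft -0.42 Fr -1.15 M [-0.019  0.113  0.091] tau rxF 0.048 +Mz 0.139 open 0.0196
```

Emit:
arm_command([
  {"turn": [0,0,2],"offset": [0.02,-0.4,0.01],"claw": 5},
  {"turn": [0,0,2],"offset": [0.02,-0.4,0.01],"claw": 5},
  {"turn": [0,0,2],"offset": [0.02,-0.4,0.01],"claw": 5},
])

```text
time_s: 10.4
ee_pos: [0.4836, -0.025, 0.162]
orientation: [3.138, 0.003, 0.042]
ft_force: [-1.4, -0.8, -0.4]
opening: 0.0199
```

```bash
python3 -c "
from h import *
st()"
```

```text
t 10.4 P [ 0.4836 -0.025   0.162 ] rpy [1.7982e+02 1.5000e-01 2.4000e+00] pins [ 0.5975 -0.0203] F [-1.43 -0.84 -0.41] Ft -0.78 Fr -1.46 M [-0.044  0.104  0.128] tau rxF 0.089 +Mz 0.217 open 0.0199
```

Emit:
arm_command([
  {"turn": [0,0,2],"offset": [0.01,-0.4,0.01],"claw": 5},
  {"turn": [0,0,2],"offset": [0.01,-0.4,0.01],"claw": 5},
])

```text
time_s: 10.65
ee_pos: [0.4836, -0.0168, 0.1621]
orientation: [3.138, 0.002, -0.03]
ft_force: [-1.5, -0.1, -0.3]
opening: 0.0199
```

```bash
python3 -c "
from h import *
st()"
```

```text
t 10.65 P [ 0.4836 -0.0168  0.1621] rpy [ 1.798e+02  1.300e-01 -1.710e+00] pins [ 0.5975 -0.0202] F [-1.48 -0.08 -0.33] Ft -0.13 Fr -1.48 M [0.05  0.022 0.098] tau rxF 0.015 +Mz 0.113 open 0.0199
```

Emit:
arm_command([
  {"turn": [0,0,2],"offset": [0.0,-0.4,0.01],"claw": 5},
  {"turn": [0,0,2],"offset": [0.01,-0.4,0.01],"claw": 5},
])

```text
time_s: 10.9
ee_pos: [0.4841, -0.0085, 0.162]
orientation: [3.138, 0.002, -0.102]
ft_force: [-1.6, -0.8, 0.1]
opening: 0.0193
```

```bash
python3 -c "
from h import *
st()"
```

```text
t 10.9 P [ 0.4841 -0.0085  0.162 ] rpy [ 1.7979e+02  9.0000e-02 -5.8300e+00] pins [ 0.5975 -0.0201] F [-1.63 -0.85  0.07] Ft -1.01 Fr -1.53 M [-0.031  0.045  0.078] tau rxF 0.116 +Mz 0.194 open 0.0193
```

Emit:
arm_command([
  {"turn": [0,0,2],"offset": [-0.01,-0.4,0.01],"claw": 5},
  {"turn": [0,0,2],"offset": [0.0,-0.4,0.01],"claw": 5},
])

```text
time_s: 11.15
ee_pos: [0.4852, -0.0004, 0.162]
orientation: [3.138, 0.001, -0.174]
ft_force: [-1.4, -1.5, -1.0]
opening: 0.0198
```

```bash
python3 -c "
from h import *
st()"
```

```text
t 11.15 P [ 4.852e-01 -4.000e-04  1.620e-01] rpy [ 1.7977e+02  3.0000e-02 -9.9500e+00] pins [ 0.5975 -0.0201] F [-1.35 -1.5  -0.96] Ft -1.71 Fr -1.07 M [-0.091  0.05   0.122] tau rxF 0.196 +Mz 0.317 open 0.0198
```

Emit:
arm_command([
  {"turn": [0,0,2],"offset": [0.0,-0.4,0.01],"claw": 5},
])

```text
time_s: 11.28
ee_pos: [0.4859, 0.0035, 0.162]
orientation: [3.137, 0.0, -0.209]
ft_force: [-0.7, -1.3, -0.4]
opening: 0.0196
```

```bash
python3 -c "
from h import *
st()"
```

```text
t 11.28 P [0.4859 0.0035 0.162 ] rpy [ 1.7975e+02  1.0000e-02 -1.1990e+01] pins [ 0.5974 -0.0201] F [-0.67 -1.31 -0.36] Ft -1.42 Fr -0.38 M [-0.25   0.05   0.179] tau rxF 0.163 +Mz 0.341 open 0.0196
```

Emit:
arm_command([
  {"turn": [0,0,2],"offset": [0.0,-0.4,0.01],"claw": 5},
])

```text
time_s: 11.4
ee_pos: [0.4868, 0.0073, 0.1619]
orientation: [3.137, -0.0, -0.245]
ft_force: [-1.6, -2.0, -0.8]
opening: 0.0195
```

```bash
python3 -c "
from h import *
st()"
```

```text
t 11.4 P [0.4868 0.0073 0.1619] rpy [ 1.7972e+02 -1.0000e-02 -1.4020e+01] pins [ 0.5974 -0.0203] F [-1.59 -2.04 -0.8 ] Ft -2.37 Fr -1.05 M [-0.304  0.065  0.199] tau rxF 0.271 +Mz 0.47 open 0.0195
```

Emit:
arm_command([
  {"turn": [0,0,2],"offset": [0.0,-0.4,0],"claw": 5},
])

```text
time_s: 11.52
ee_pos: [0.4878, 0.0111, 0.1619]
orientation: [3.136, -0.001, -0.28]
ft_force: [-0.2, -2.4, -1.9]
opening: 0.0194
```

```bash
python3 -c "
from h import *
st()"
```

```text
t 11.53 P [0.4878 0.0111 0.1619] rpy [ 1.7968e+02 -4.0000e-02 -1.6030e+01] pins [ 0.5973 -0.0204] F [-0.19 -2.35 -1.92] Ft -2.31 Fr 0.46 M [-0.344 -0.005  0.315] tau rxF 0.265 +Mz 0.581 open 0.0194
```

Emit:
arm_command([
  {"turn": [0,0,2],"offset": [0.02,-0.4,0],"claw": 5},
])

```text
time_s: 11.65
ee_pos: [0.4889, 0.0147, 0.1619]
orientation: [3.135, -0.001, -0.315]
ft_force: [-0.6, -2.6, -0.6]
opening: 0.0201
```

```bash
python3 -c "
from h import *
st()"
```

```text
t 11.65 P [0.4889 0.0147 0.1619] rpy [ 1.7963e+02 -5.0000e-02 -1.8030e+01] pins [ 0.5973 -0.0206] F [-0.62 -2.65 -0.64] Ft -2.71 Fr 0.23 M [-0.356  0.13   0.464] tau rxF 0.311 +Mz 0.775 open 0.0201
```

Emit:
arm_command([
  {"turn": [0,0,1.2],"offset": [0.02,-0.25,0],"claw": 5},
])

```text
time_s: 11.78
ee_pos: [0.4896, 0.0169, 0.1618]
orientation: [3.134, -0.001, -0.335]
ft_force: [-2.5, -1.9, -0.6]
opening: 0.0199
```

```bash
python3 -c "
from h import *
st()"
```

```text
t 11.78 P [0.4896 0.0169 0.1618] rpy [ 1.7959e+02 -3.0000e-02 -1.9210e+01] pins [ 0.5973 -0.0207] F [-2.48 -1.9  -0.62] Ft -2.61 Fr -1.71 M [-0.337  0.213  0.535] tau rxF 0.298 +Mz 0.834 open 0.0199
```

Emit:
arm_command([
  {"turn": [0,0,0.6],"offset": [0,-0.13,0],"claw": 5},
  {"turn": [0,0,0.1],"offset": [0,-0.02,0],"claw": 5},
])

```text
time_s: 12.02
ee_pos: [0.49, 0.0181, 0.1618]
orientation: [3.134, -0.001, -0.347]
ft_force: [-2.2, -3.0, -0.7]
opening: 0.0199
```

```bash
python3 -c "
from h import *
st()"
```

```text
t 12.03 P [0.49   0.0181 0.1618] rpy [ 1.7954e+02 -5.0000e-02 -1.9850e+01] pins [ 0.5972 -0.0206] F [-2.16 -3.   -0.69] Ft -3.55 Fr -1.01 M [-0.396  0.133  0.434] tau rxF 0.407 +Mz 0.84 open 0.0199
```

Emit:
arm_command([
  {"turn": [0,0,0.3],"offset": [0,-0.07,0],"claw": 5},
  {"turn": [0,0,0],"offset": [0,0,0],"claw": 5},
  {"turn": [0,0,0],"offset": [0,0,0],"claw": 5},
])

```text
time_s: 12.4
ee_pos: [0.4902, 0.0186, 0.1618]
orientation: [3.133, -0.001, -0.351]
ft_force: [-1.0, -1.9, 0.4]
opening: 0.0198
```

```bash
python3 -c "
from h import *
st()
p,d=shot('scene');crop('scene',p,200,130,290,200,8,'pics/b1.png');st();shot('scene');st()"
```

```text
t 12.4 P [0.4902 0.0186 0.1618] rpy [ 1.7953e+02 -4.0000e-02 -2.0140e+01] pins [ 0.5972 -0.0207] F [-1.02 -1.87  0.42] Ft -2.11 Fr -0.32 M [-0.4    0.189  0.464] tau rxF 0.241 +Mz 0.705 open 0.0198
t 12.45 P [0.4902 0.0186 0.1618] rpy [ 1.7953e+02 -5.0000e-02 -2.0140e+01] pins [ 0.5972 -0.0207] F [-1.01 -3.06 -1.29] Ft -3.22 Fr 0.11 M [-0.351  0.075  0.503] tau rxF 0.369 +Mz 0.872 open 0.0198
t 12.5 P [0.4902 0.0186 0.1618] rpy [ 1.7953e+02 -5.0000e-02 -2.0140e+01] pins [ 0.5972 -0.0207] F [-1.61 -2.58 -0.92] Ft -2.97 Fr -0.63 M [-0.406  0.085  0.501] tau rxF 0.34 +Mz 0.841 open 0.0198
```

View pics/b1.png

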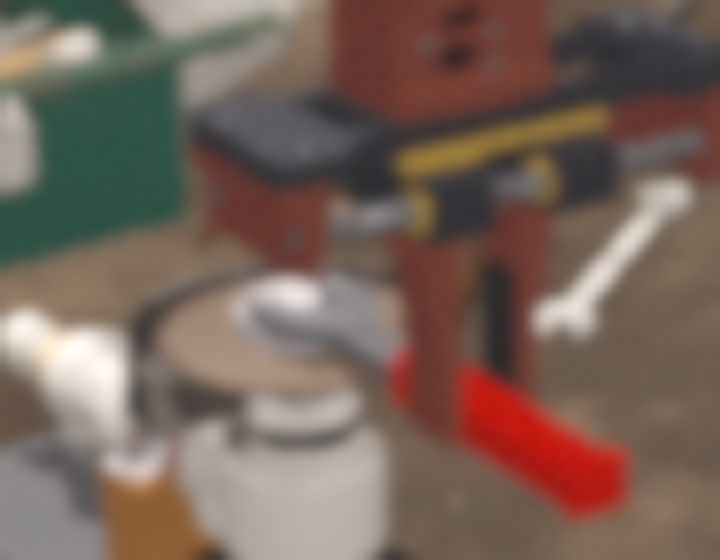

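The pins are in, the torque is steady at about 0.84 N m, and the hand is clear of the stand. Now I'll ease the wind-up off.

Emit:
arm_command([
  {"turn": [0,0,-2],"offset": [0.01,0.4,0],"claw": 5},
  {"turn": [0,0,-2],"offset": [0.02,0.4,0],"claw": 5},
  {"turn": [0,0,-2],"offset": [0.02,0.4,0],"claw": 5},
])

```text
time_s: 12.88
ee_pos: [0.4868, 0.0073, 0.1619]
orientation: [3.134, 0.0, -0.245]
ft_force: [-2.6, -0.5, 0.8]
opening: 0.0196
```

```bash
python3 -c "
from h import *
st();shot('scene');st()"
```

```text
t 12.88 P [0.4868 0.0073 0.1619] rpy [ 1.7958e+02  3.0000e-02 -1.4010e+01] pins [ 0.5974 -0.0203] F [-2.63 -0.51  0.82] Ft -1.13 Fr -2.43 M [-0.128  0.129  0.241] tau rxF 0.129 +Mz 0.37 open 0.0196
t 12.93 P [0.4868 0.007  0.1619] rpy [ 1.7958e+02  2.0000e-02 -1.3930e+01] pins [ 0.5974 -0.0205] F [-2.54 -0.84 -0.75] Ft -1.43 Fr -2.27 M [0.029 0.113 0.306] tau rxF 0.163 +Mz 0.469 open 0.02
```

Emit:
arm_command([
  {"turn": [0,0,-2],"offset": [-0.01,0.4,0],"claw": 5},
  {"turn": [0,0,-2],"offset": [-0.01,0.4,0],"claw": 5},
])

```text
time_s: 13.18
ee_pos: [0.4852, -0.0003, 0.1621]
orientation: [3.136, 0.0, -0.174]
ft_force: [-0.6, -0.9, -1.2]
opening: 0.0195
```

```bash
python3 -c "
from h import *
st();shot('scene');st()"
```

```text
t 13.18 P [ 4.852e-01 -3.000e-04  1.621e-01] rpy [179.66   0.    -9.98] pins [ 0.5975 -0.02  ] F [-0.58 -0.86 -1.19] Ft -0.94 Fr -0.43 M [-0.046  0.052  0.109] tau rxF 0.108 +Mz 0.217 open 0.0195
t 13.22 P [ 0.4852 -0.0006  0.1621] rpy [ 1.7965e+02  1.0000e-02 -9.9000e+00] pins [ 0.5975 -0.0202] F [-0.09  0.12 -0.87] Ft 0.1 Fr -0.11 M [0.042 0.097 0.12 ] tau rxF -0.012 +Mz 0.108 open 0.0202
```

Emit:
arm_command([
  {"turn": [0,0,-1.5],"offset": [0,0.3,0],"claw": 5},
  {"turn": [0,0,-0.5],"offset": [0,0.1,0],"claw": 5},
  {"turn": [0,0,0],"offset": [0,0,0],"claw": 5},
])

```text
time_s: 13.6
ee_pos: [0.4846, -0.0042, 0.1621]
orientation: [3.137, 0.0, -0.139]
ft_force: [-0.8, -0.1, -0.8]
opening: 0.0197
```

```bash
python3 -c "
from h import *
st();shot('scene');st();shot('scene');st()"
```

```text
t 13.6 P [ 0.4846 -0.0042  0.1621] rpy [ 1.7972e+02  2.0000e-02 -7.9600e+00] pins [ 0.5975 -0.02  ] F [-0.8  -0.12 -0.78] Ft -0.23 Fr -0.78 M [-0.009  0.132  0.078] tau rxF 0.026 +Mz 0.104 open 0.0197
t 13.65 P [ 0.4846 -0.0042  0.1621] rpy [ 1.7972e+02  2.0000e-02 -7.9600e+00] pins [ 0.5975 -0.02  ] F [-1.05 -0.07 -1.08] Ft -0.22 Fr -1.03 M [0.021 0.114 0.028] tau rxF 0.025 +Mz 0.053 open 0.0199
t 13.7 P [ 0.4846 -0.0042  0.1621] rpy [ 1.7971e+02  2.0000e-02 -7.9600e+00] pins [ 0.5975 -0.02  ] F [-0.11 -0.09 -0.56] Ft -0.1 Fr -0.1 M [-0.007  0.155 -0.007] tau rxF 0.012 +Mz 0.005 open 0.0198
```

The torque is off. Lifting straight out.

Emit:
arm_command([
  {"turn": [0,0,0],"offset": [0,0,-0.2],"claw": 5},
  {"turn": [0,0,0],"offset": [0,0,-0.3],"claw": 5},
  {"turn": [0,0,0],"offset": [0,0,-0.3],"claw": 5},
])

```text
time_s: 14.08
ee_pos: [0.4853, -0.0043, 0.1702]
orientation: [3.136, -0.001, -0.139]
ft_force: [2.9, -1.2, -4.4]
opening: 0.0195
```

```bash
python3 -c "
from h import *
st()
p,d=shot('scene');crop('scene',p,200,130,290,200,8,'pics/b2.png');st()"
```

```text
t 14.07 P [ 0.4853 -0.0043  0.1702] rpy [ 1.797e+02 -4.000e-02 -7.990e+00] pins [ 0.5982 -0.0201] F [ 2.88 -1.17 -4.36] Ft -0.76 Fr 3.01 M [-0.202 -0.098 -0.077] tau rxF 0.086 +Mz 0.009 open 0.0195
t 14.12 P [ 0.4854 -0.0042  0.1706] rpy [ 1.7971e+02 -5.0000e-02 -7.9800e+00] pins [ 0.5983 -0.0201] F [ 1.41 -1.52 -4.17] Ft -1.31 Fr 1.61 M [-0.144  0.019 -0.049] tau rxF 0.149 +Mz 0.1 open 0.0195
```

View pics/b2.png

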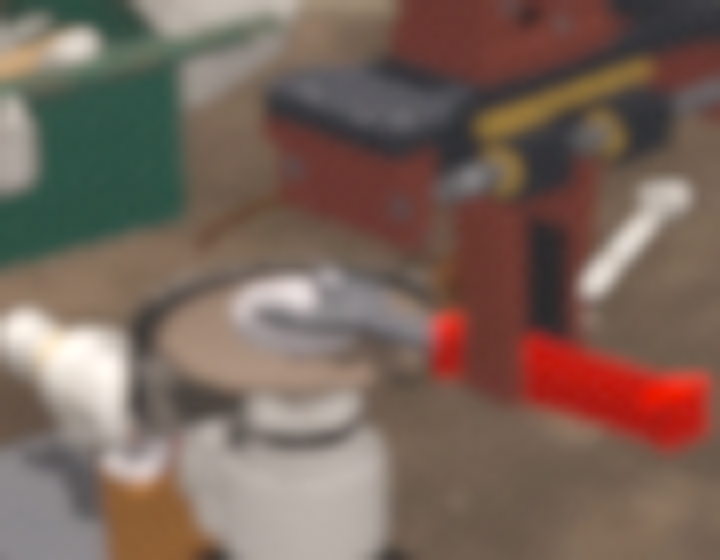

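The fork is still sitting on the nut at (330,290). The pins held and the spanner pitched slightly in the pads, with about 3 N downward pull. I'll go back down, centre the pins in their play and try again.

Emit:
arm_command([
  {"turn": [0,0,0],"offset": [0,0,0.4],"claw": 5},
  {"turn": [0,0,0],"offset": [-0.05,0,0.4],"claw": 5},
  {"turn": [0,0,0],"offset": [0,0,0.05],"claw": 5},
])

```text
time_s: 14.5
ee_pos: [0.4845, -0.0041, 0.1622]
orientation: [3.137, -0.001, -0.139]
ft_force: [-1.3, -0.9, 1.8]
opening: 0.0202
```

```bash
python3 -c "
from h import *
st();shot('scene');st()"
```

```text
t 14.5 P [ 0.4845 -0.0041  0.1622] rpy [ 1.7971e+02 -6.0000e-02 -7.9900e+00] pins [ 0.5974 -0.02  ] F [-1.31 -0.94  1.76] Ft -1.11 Fr -1.17 M [-0.191 -0.046 -0.077] tau rxF 0.128 +Mz 0.051 open 0.0202
t 14.55 P [ 0.4846 -0.0041  0.1622] rpy [ 1.7971e+02 -6.0000e-02 -7.9900e+00] pins [ 0.5975 -0.02  ] F [-0.95 -0.4   0.96] Ft -0.53 Fr -0.89 M [-0.137 -0.022 -0.054] tau rxF 0.061 +Mz 0.007 open 0.0197
```

Emit:
arm_command([
  {"turn": [0,0,-1.5],"offset": [0.03,0.3,0.03],"claw": 5},
  {"turn": [0,0,0],"offset": [0,0,0],"claw": 5},
])

```text
time_s: 14.8
ee_pos: [0.4843, -0.0073, 0.162]
orientation: [3.137, -0.0, -0.111]
ft_force: [-1.1, 0.0, 1.2]
opening: 0.0204
```

```bash
python3 -c "
from h import *
for i in range(3): st();shot('scene')"
```

```text
t 14.8 P [ 0.4843 -0.0073  0.162 ] rpy [ 1.7972e+02 -3.0000e-02 -6.3800e+00] pins [ 0.5976 -0.0199] F [-1.08  0.05  1.25] Ft -0.07 Fr -1.08 M [ 0.041 -0.017  0.02 ] tau rxF 0.009 +Mz 0.029 open 0.0204
t 14.85 P [ 0.4843 -0.0072  0.162 ] rpy [ 1.7972e+02 -3.0000e-02 -6.4000e+00] pins [ 0.5976 -0.0199] F [-2.08 -0.    1.44] Ft -0.23 Fr -2.07 M [-0.006  0.057 -0.03 ] tau rxF 0.028 +Mz -0.002 open 0.0198
t 14.9 P [ 0.4843 -0.0071  0.162 ] rpy [ 1.7972e+02 -3.0000e-02 -6.4100e+00] pins [ 0.5976 -0.0199] F [-2.   -0.22  1.55] Ft -0.45 Fr -1.96 M [-0.007  0.027 -0.027] tau rxF 0.052 +Mz 0.024 open 0.0197
```

Emit:
arm_command([
  {"turn": [0,0,0],"offset": [-0.04,0,-0.05],"claw": 5},
  {"turn": [0,0,0],"offset": [0,0,-0.1],"claw": 5},
])

```text
time_s: 15.2
ee_pos: [0.4842, -0.0071, 0.1634]
orientation: [3.137, -0.001, -0.112]
ft_force: [0.1, -0.6, -2.7]
opening: 0.0196
```

```bash
python3 -c "
from h import *
for i in range(2): st();shot('scene')"
```

```text
t 15.2 P [ 0.4842 -0.0071  0.1634] rpy [ 1.7972e+02 -6.0000e-02 -6.4200e+00] pins [ 0.5975 -0.0198] F [ 0.05 -0.61 -2.72] Ft -0.6 Fr 0.12 M [-0.092  0.076 -0.032] tau rxF 0.069 +Mz 0.037 open 0.0196
t 15.25 P [ 0.4842 -0.007   0.1635] rpy [ 1.7972e+02 -6.0000e-02 -6.4100e+00] pins [ 0.5975 -0.0198] F [-0.15 -1.3  -3.14] Ft -1.31 Fr -0.01 M [-0.01   0.066 -0.062] tau rxF 0.15 +Mz 0.087 open 0.0201
```

Emit:
arm_command([
  {"turn": [0,0.4,-0.7],"offset": [0,0.14,-0.05],"claw": 5},
  {"turn": [0,0.2,1.2],"offset": [0,-0.24,-0.1],"claw": 5},
  {"turn": [0,0.2,-1.2],"offset": [0,0.24,-0.1],"claw": 5},
  {"turn": [0,0,0.7],"offset": [0,-0.14,-0.1],"claw": 5},
])

```text
time_s: 15.8
ee_pos: [0.4837, -0.0069, 0.1669]
orientation: [3.137, -0.015, -0.111]
ft_force: [0.1, -0.4, -2.2]
opening: 0.0197
```

```bash
python3 -c "
from h import *
st()
p,d=shot('scene');crop('scene',p,200,130,290,200,8,'pics/b3.png');st()"
```

```text
t 15.8 P [ 0.4837 -0.0069  0.1669] rpy [179.73  -0.87  -6.39] pins [ 0.597  -0.0196] F [ 0.05 -0.37 -2.21] Ft -0.36 Fr 0.09 M [ 0.011 -0.044 -0.02 ] tau rxF 0.042 +Mz 0.022 open 0.0197
t 15.85 P [ 0.4838 -0.0068  0.167 ] rpy [179.73  -0.88  -6.44] pins [ 0.5971 -0.0196] F [-0.42 -0.36 -1.56] Ft -0.4 Fr -0.37 M [-0.069  0.107  0.013] tau rxF 0.047 +Mz 0.06 open 0.0197
```

View pics/b3.png

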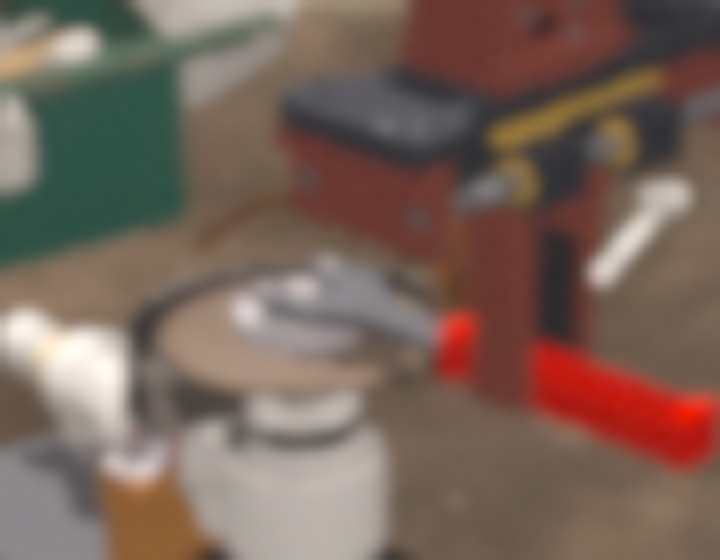

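The fork is lifting off the nut now and the force is back to its free value. Carrying on.

Emit:
arm_command([
  {"turn": [0,0.2,-0.7],"offset": [0,0.14,-0.12],"claw": 5},
  {"turn": [0,0,1.2],"offset": [0,-0.24,-0.15],"claw": 5},
  {"turn": [0,0,-0.6],"offset": [0,0.1,-0.2],"claw": 5},
  {"turn": [0,0,0],"offset": [0,0,-0.2],"claw": 5},
])

```text
time_s: 16.35
ee_pos: [0.4837, -0.0066, 0.1742]
orientation: [3.137, -0.019, -0.11]
ft_force: [-0.2, -0.4, -1.8]
opening: 0.0199
```

```bash
python3 -c "
from h import *
st()
p,d=shot('scene');crop('scene',p,200,130,290,200,8,'pics/b4.png');st()
p,d=shot('top');crop('top',p,240,100,320,220,5,'pics/b5.png')"
```

```text
t 16.35 P [ 0.4837 -0.0066  0.1742] rpy [179.74  -1.09  -6.33] pins [ 0.597  -0.0192] F [-0.24 -0.36 -1.78] Ft -0.38 Fr -0.2 M [ 0.004  0.047 -0.038] tau rxF 0.044 +Mz 0.007 open 0.0199
t 16.4 P [ 0.4839 -0.0066  0.1744] rpy [179.74  -1.12  -6.34] pins [ 0.5972 -0.0192] F [-0.55  0.72 -1.37] Ft 0.65 Fr -0.62 M [ 0.026 -0.003  0.068] tau rxF -0.074 +Mz -0.006 open 0.0197
```

View pics/b4.png

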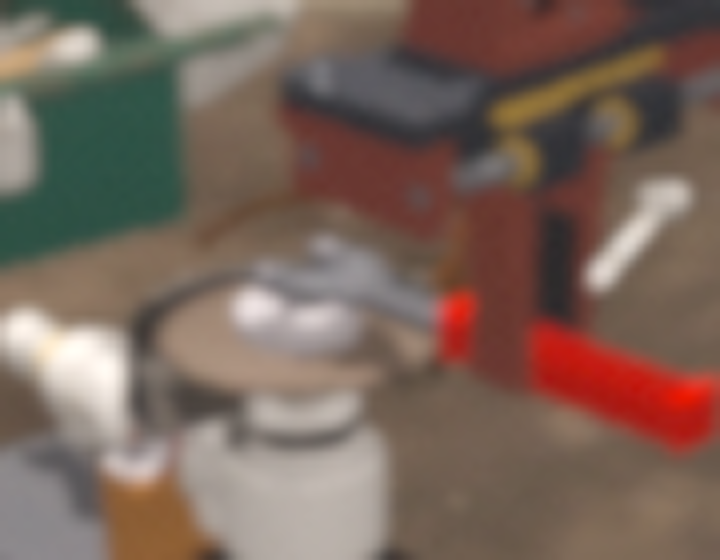

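View pics/b5.png

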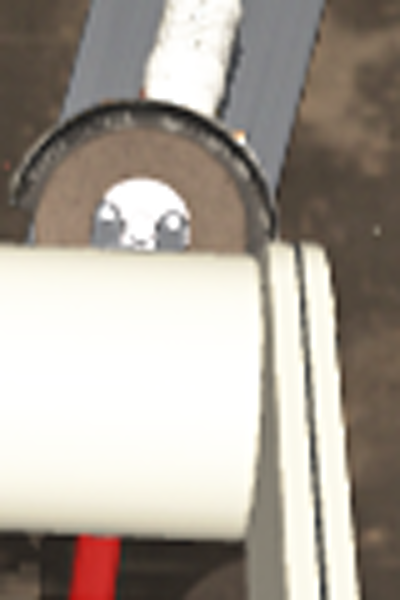

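The pins are clear and the fork is above the nut. I'll lift and carry the spanner back to where it lay.

Emit:
arm_command([
  {"turn": [0,0,0],"offset": [0,0,-1.5],"claw": 5},
  {"turn": [0,0,0],"offset": [0,0,-2.5],"claw": 5},
  {"turn": [0,0,1],"offset": [1.2,3,-0.5],"claw": 5},
  {"turn": [0,0,2],"offset": [1.6,4.4,0],"claw": 5},
  {"turn": [0,0,2],"offset": [1.6,4.4,0],"claw": 5},
  {"turn": [0,0,2],"offset": [1.6,4.4,0],"claw": 5},
  {"turn": [0,0,0],"offset": [1.2,3.5,0],"claw": 5},
  {"turn": [0,0,0],"offset": [0,0,0],"claw": 5},
])

```text
time_s: 17.45
ee_pos: [0.5239, -0.2187, 0.231]
orientation: [3.139, -0.027, -0.235]
ft_force: [0.1, -0.3, -1.8]
opening: 0.0198
```

Run:
```python
from h import *
st();go([.542,-.231,.1],-13.5)
p,d=shot('scene');crop('scene',p,200,90,330,210,6,'pics/b6.png')
p,d=shot('top');np.savez('t9.npz',p=p,d=d);crop('top',p,235,110,375,220,5,'pics/b7.png')
```

```text
t 17.45 P [ 0.5239 -0.2187  0.231 ] rpy [179.84  -1.56 -13.45] pins [ 0.6348 -0.2452] F [ 0.09 -0.25 -1.76] Ft -0.23 Fr 0.15 M [ 0.103  0.016 -0.031] tau rxF 0.037 +Mz 0.006 open 0.0198
t 17.45 pos [ 0.5239 -0.2187  0.231 ] rpy [179.84  -1.56 -13.45] F [ 0.09 -0.25 -1.76] M [ 0.103  0.016 -0.031] open 0.0198
offset cm [ 1.692  0.744 13.148] turn [ 0.15 -1.56  0.05]
```

View pics/b6.png

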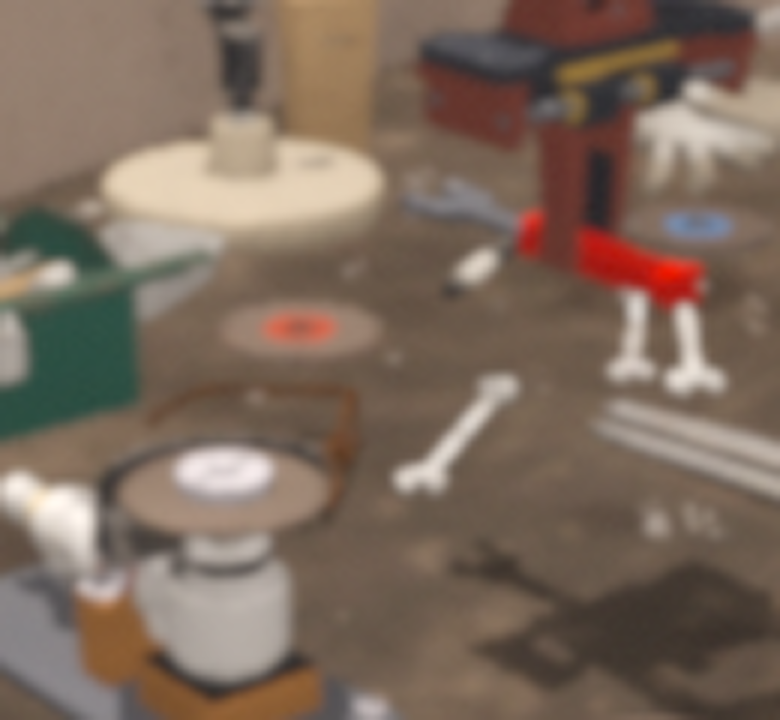

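View pics/b7.png

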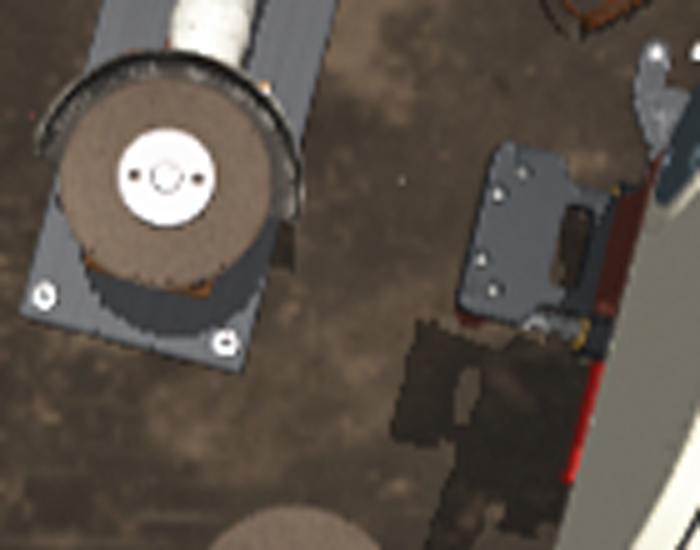

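The nut's hole line now reads about 85°. That is about 45° clockwise of the start, and it matches the spanner's angle when the torque went slack, so the nut has stayed home. Next I'll measure the spanner's tilt in hand from depth.

Run:
```python
from h import *
p,d=shot('scene')
hsv=cv2.cvtColor(p,cv2.COLOR_RGB2HSV)
m=(((hsv[...,0]<6)|(hsv[...,0]>172))&(hsv[...,1]>200)&(hsv[...,2]>120)).astype(np.uint8)
m[:,:280]=0;m[:,320:]=0;m[:118]=0;m[145:]=0
K,R,t=cam('scene')
v,u=np.nonzero(m);z=d[v,u];W=(np.c_[(u-K[0,2])/K[0,0]*z,(v-K[1,2])/K[1,1]*z,z]-t)@R
s=status.get_state();y=s['orientation'][2];P=s['ee_pos']
a=(W[:,:2]-P[:2])@[np.cos(y),np.sin(y)];b=(W[:,:2]-P[:2])@[np.sin(y),-np.cos(y)]
k=(np.abs(b)<.025)&(W[:,2]>.17)&(W[:,2]<.25)
print(k.sum(),len(k))
for lo in np.arange(-.08,.04,.01):
    q=k&(a>=lo)&(a<lo+.01)
    if q.sum()>3: print(round(lo,2),q.sum(),np.percentile(W[q,2],[10,50,90]).round(4))
q=k;c=np.polyfit(a[q],W[q,2],1);print(c,np.degrees(np.arctan(c[0])))
# fork
g=(np.abs(p.astype(int).max(2)-p.min(2))<40);vv,uu=np.mgrid[118:140,264:290];u=uu.ravel();v=vv.ravel();z=d[v,u];W=(np.c_[(u-K[0,2])/K[0,0]*z,(v-K[1,2])/K[1,1]*z,z]-t)@R
a=(W[:,:2]-P[:2])@[np.cos(y),np.sin(y)];b=(W[:,:2]-P[:2])@[np.sin(y),-np.cos(y)];k=(abs(b)<.03)&(a>.04)&(a<.13)&(W[:,2]>.15)&(W[:,2]<.26)
for lo in np.arange(.04,.13,.01):
    q=k&(a>=lo)&(a<lo+.01)
    if q.sum()>1: print(round(lo,2),q.sum(),np.percentile(W[q,2],[10,50,90]).round(4))
print('TCP z',P[2])
```

```text
115 115
-0.08 16 [0.2122 0.2165 0.2211]
-0.07 15 [0.2084 0.2144 0.2206]
-0.06 14 [0.2107 0.2167 0.2205]
-0.05 13 [0.2098 0.2161 0.2205]
-0.04 13 [0.2105 0.2185 0.2202]
-0.03 16 [0.2082 0.2161 0.2211]
-0.02 13 [0.21   0.2176 0.2214]
-0.01 7 [0.2129 0.2201 0.2214]
0.02 6 [0.2136 0.219  0.2223]
[0.01083438 0.21632125] 0.6207399456763446
0.04 7 [0.2127 0.2145 0.2161]
0.05 9 [0.2117 0.2148 0.2165]
0.06 7 [0.2123 0.2153 0.2165]
0.07 12 [0.2123 0.2151 0.2168]
0.08 14 [0.2128 0.2157 0.2175]
0.09 18 [0.2139 0.2159 0.2173]
0.1 12 [0.2148 0.2164 0.2178]
0.11 12 [0.2085 0.216  0.2175]
TCP z 0.23031704434482583
```

Emit:
arm_command([
  {"turn": [0,-1.0,0],"offset": [1.7,0.75,3],"claw": 5},
  {"turn": [0,0,0],"offset": [0,0,5],"claw": 5},
  {"turn": [0,0,0],"offset": [0,0,5],"claw": 5},
  {"turn": [0,0,0],"offset": [0,0,4],"claw": 5},
  {"turn": [0,0,0],"offset": [0,0,1],"claw": 5},
  {"turn": [0,0,0],"offset": [0,0,0],"claw": 5},
])

```text
time_s: 18.35
ee_pos: [0.5432, -0.2212, 0.0502]
orientation: [3.14, -0.012, -0.223]
ft_force: [-0.2, 0.4, -0.5]
opening: 0.0198
```

Run:
```python
from h import *
go([.542,-.231,.0285],-13.5)
p,d=shot('scene');crop('scene',p,230,140,340,220,7,'pics/b8.png')
```

```text
t 18.35 pos [ 0.5432 -0.2212  0.0502] rpy [179.89  -0.68 -12.77] F [-0.17  0.45 -0.48] M [ 0.04   0.072 -0.05 ] open 0.0198
offset cm [0.072 0.982 2.177] turn [ 0.1  -0.68  0.73]
```

View pics/b8.png

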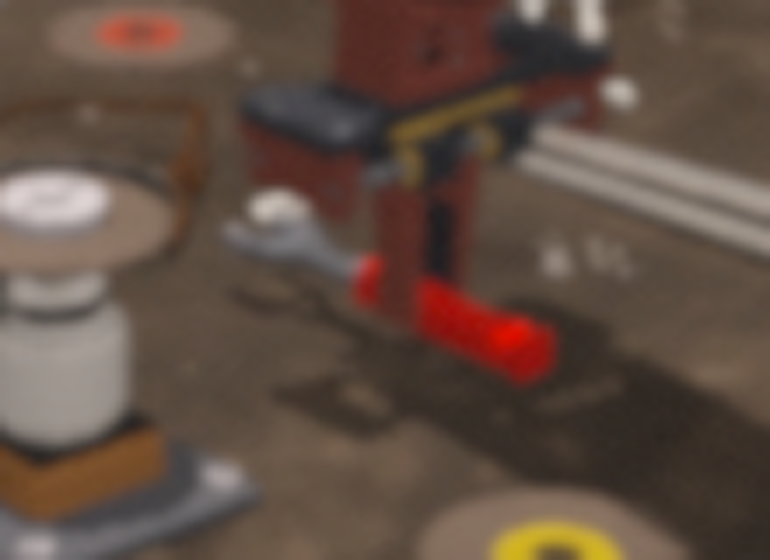

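Emit:
arm_command([
  {"turn": [0,0,0],"offset": [0,0.8,1],"claw": 5},
  {"turn": [0,0,0],"offset": [0,0,0.6],"claw": 5},
  {"turn": [0,0,0],"offset": [0,0,0.3],"claw": 5},
  {"turn": [0,0,0],"offset": [0,0,0.1],"claw": 5},
])

```text
time_s: 18.9
ee_pos: [0.5442, -0.231, 0.0335]
orientation: [3.138, -0.019, -0.223]
ft_force: [-1.3, -0.1, -2.2]
opening: 0.0202
```

Run:
```python
from h import *
go([.542,-.231,.0281],-13.5)
```

```text
t 18.9 pos [ 0.5442 -0.231   0.0335] rpy [179.81  -1.11 -12.79] F [-1.33 -0.1  -2.21] M [ 0.055  0.041 -0.011] open 0.0202
offset cm [-0.228  0.05   0.541] turn [ 0.18 -1.11  0.71]
```

Emit:
arm_command([
  {"turn": [0,-0.6,0],"offset": [0,0,0.25],"claw": 5},
  {"turn": [0,0,0],"offset": [0,0,0.15],"claw": 5},
  {"turn": [0,0,0],"offset": [0,0,0],"claw": 5},
])

```text
time_s: 19.27
ee_pos: [0.5444, -0.231, 0.0294]
orientation: [3.138, -0.008, -0.223]
ft_force: [0.5, 0.2, -1.4]
opening: 0.0194
```

Run:
```python
from h import *
go([.542,-.231,.0281],-13.5)
```

```text
t 19.27 pos [ 0.5444 -0.231   0.0294] rpy [179.81  -0.47 -12.79] F [ 0.52  0.21 -1.38] M [ 0.044  0.039 -0.003] open 0.0194
offset cm [-0.237  0.053  0.128] turn [ 0.19 -0.47  0.71]
```

Emit:
arm_command([
  {"turn": [0,0,0],"offset": [0,0,0.1],"claw": 5},
  {"turn": [0,0,0],"offset": [0,0,0.03],"claw": 5},
])

```text
time_s: 19.52
ee_pos: [0.5445, -0.231, 0.0282]
orientation: [3.138, -0.008, -0.223]
ft_force: [-1.6, -0.2, 2.5]
opening: 0.0198
```

Run:
```python
from h import *
go([.542,-.231,.0281],-13.5)
```

```text
t 19.52 pos [ 0.5445 -0.231   0.0282] rpy [179.81  -0.48 -12.78] F [-1.6  -0.16  2.55] M [0.062 0.123 0.046] open 0.0198
offset cm [-0.244  0.058  0.011] turn [ 0.19 -0.48  0.72]
```

The spanner is touching the bench, so I'll open the jaws gently and lift away.

Emit:
arm_command([
  {"turn": [0,0,0],"offset": [0,0,0],"claw": 40},
  {"turn": [0,0,0],"offset": [0,0,0],"claw": 60},
  {"turn": [0,0,0],"offset": [0,0,0],"claw": 60},
  {"turn": [0,0,0],"offset": [0,0,-2],"claw": 60},
  {"turn": [0,0,0],"offset": [0,0,-4],"claw": 60},
  {"turn": [0,0,0],"offset": [0,0,-5],"claw": 60},
  {"turn": [0,0,0],"offset": [0,0,-5],"claw": 60},
  {"turn": [0,0,0],"offset": [-5,3,0],"claw": 60},
])

```text
time_s: 20.52
ee_pos: [0.4909, -0.249, 0.1988]
orientation: [3.136, -0.015, -0.22]
ft_force: [-0.2, -1.1, -0.6]
opening: 0.0528
```

Emit:
arm_command([
  {"turn": [0,0,0],"offset": [-4,4,0],"claw": 60},
  {"turn": [0,0,0],"offset": [-4,4,0],"claw": 60},
  {"turn": [0,0,0],"offset": [-3,4,0],"claw": 60},
  {"turn": [0,0,0],"offset": [0,4,0],"claw": 60},
  {"turn": [0,0,0],"offset": [0,0,0],"claw": 60},
  {"turn": [0,0,0],"offset": [0,0,0],"claw": 60},
])

```text
time_s: 21.28
ee_pos: [0.3424, -0.3849, 0.2075]
orientation: [3.13, -0.025, -0.221]
ft_force: [0.6, 0.2, -0.1]
opening: 0.0527
```

Run:
```python
from h import *
st()
p,d=shot('scene');crop('scene',p,120,120,345,280,3.5,'pics/e1.png')
p,d=shot('top');np.savez('t10.npz',p=p,d=d);crop('top',p,110,70,390,260,2.8,'pics/e2.png')
hsv=cv2.cvtColor(p,cv2.COLOR_RGB2HSV)
m=(((hsv[...,0]<8)|(hsv[...,0]>172))&(hsv[...,1]>150)&(hsv[...,2]>90)); m[:,:325]=0;m[:,375:]=0;m[:120]=0;m[215:]=0
v,u=np.nonzero(m);z=d[v,u];K,R,t=cam('top');w=(np.c_[(u-K[0,2])/K[0,0]*z,(v-K[1,2])/K[1,1]*z,z]-t)@R
k=w[:,2]>.014;print(k.sum(),cv2.minAreaRect(w[k,:2].astype(np.float32)),w[k].mean(0))
```

```text
t 21.27 P [ 0.3424 -0.3849  0.2075] rpy [179.36  -1.42 -12.68] pins [ 0.4536 -0.4099] F [ 0.63  0.2  -0.08] Ft 0.33 Fr 0.57 M [ 0.086  0.038 -0.008] tau rxF 0.178 +Mz 0.17 open 0.0527
274 ((0.4629780948162079, -0.1438722312450409), (0.08330558985471725, 0.2995752990245819), 36.438289642333984) [ 0.52444774 -0.22520599  0.02516727]
```

View pics/e1.png

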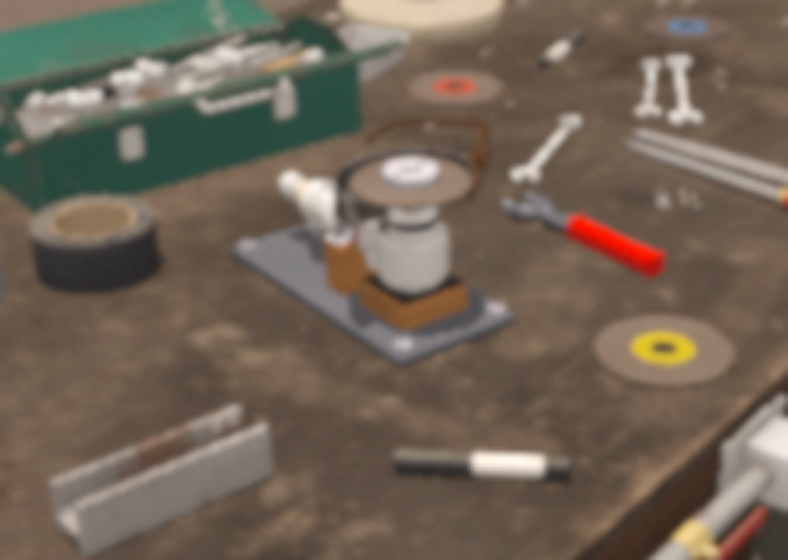

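View pics/e2.png

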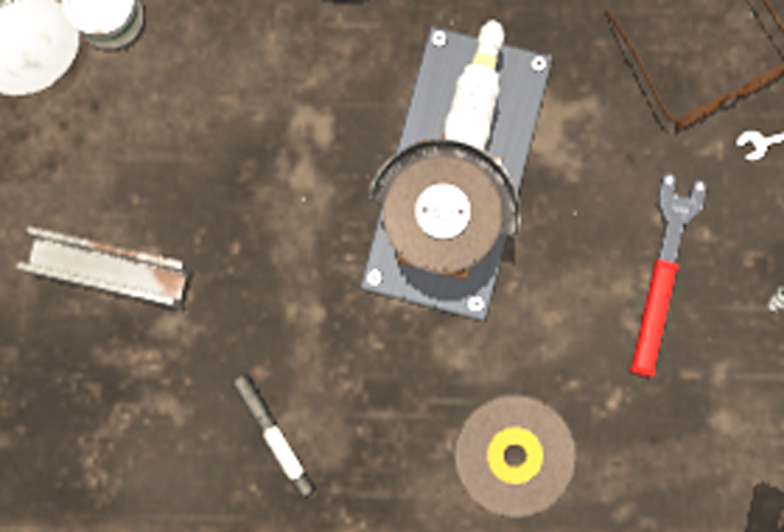

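Run:
```python
from h import *
a=np.load('t10.npz');p,d=a['p'],a['d'];K,R,t=cam('top')
g=p.min(2).astype(float);s=[]
for v in range(139,152):
  for u in range(260,277):
    q=ray('top',[u,v],.14)[0][:2]-N;r=np.hypot(*q)
    if .011<r<.019: s.append((255-g[v,u],*q))
s=np.array(s);s=s[s[:,0]>20];th=np.arctan2(s[:,2],s[:,1]);print('hole line deg',np.degrees(np.angle((s[:,0]*np.exp(2j*th)).sum())/2)%180,len(s))
hsv=cv2.cvtColor(p,cv2.COLOR_RGB2HSV)
m=(((hsv[...,0]<8)|(hsv[...,0]>172))&(hsv[...,1]>150)&(hsv[...,2]>90)); m[:,:325]=0;m[:,375:]=0;m[:120]=0;m[215:]=0
v,u=np.nonzero(m);z=d[v,u];w=(np.c_[(u-K[0,2])/K[0,0]*z,(v-K[1,2])/K[1,1]*z,z]-t)@R
k=(w[:,2]>.010)&(w[:,2]<.03);c=w[k,:2].mean(0);al=(w[k,:2]-c)@[-.975,.22];print(c,np.polyfit(al,w[k,2],1),cv2.minAreaRect(w[k,:2].astype(np.float32)))
```

```text
hole line deg 87.48315569339043 8
[ 0.52472278 -0.22660183] [-0.0021804   0.01735092] ((0.5242507457733154, -0.22678814828395844), (0.020934022963047028, 0.110333152115345), 77.05020904541016)
```

Run:
```python
from h import *
def hl(p):
    S=8;g=p.min(2).astype(np.float32);c=cv2.resize(g[130:160,252:284],None,fx=S,fy=S,interpolation=cv2.INTER_CUBIC)
    pts=[];W=[]
    yy,xx=np.mgrid[0:c.shape[0],0:c.shape[1]];uv=np.c_[((xx+.5)/S-.5+252).ravel(),((yy+.5)/S-.5+130).ravel()]
    q=ray('top',uv,.14)[:,:2]-N;r=np.hypot(*q.T);k=(r>.011)&(r<.019);w=np.clip(235-c.ravel(),0,None)*k
    th=np.arctan2(q[:,1],q[:,0]);a=np.angle((w*np.exp(2j*th)).sum())/2
    sd=np.sign(q@[np.cos(a),np.sin(a)]);A=[(q[sd==i]*w[sd==i][:,None]).sum(0)/w[sd==i].sum() for i in(1,-1)]
    e=A[0]-A[1];return np.degrees(np.arctan2(e[1],e[0]))%180,np.linalg.norm(e),(A[0]+A[1])/2
for f in('top0','t9','t10'): print(f,hl(np.load(f+'.npz')['p']))
p,d=shot('top');print(hl(p));crop('top',p,252,130,284,160,18,'pics/e3.png')
```

```text
top0 (np.float64(130.11231247847468), np.float64(0.029878266930316266), array([-6.42034656e-05,  8.12361412e-05]))
t9 (np.float64(87.2302842137013), np.float64(0.029920423551888817), array([-3.47176071e-05, -3.24302508e-04]))
t10 (np.float64(87.72196874264405), np.float64(0.030123098852525308), array([ 0.00017655, -0.00014789]))
(np.float64(87.69797612353489), np.float64(0.030123913390457936), array([ 0.00018287, -0.00014774]))
```

View pics/e3.png

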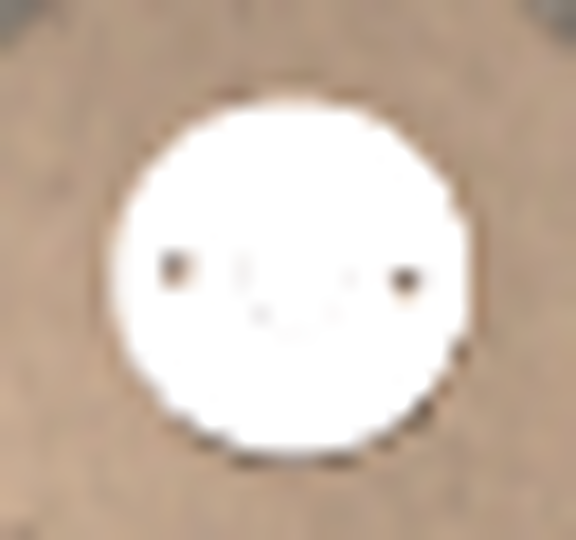

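```bash
python3 -c "
from station import bot
print(bot.sign_off())"
```

```text
the job is handed in; nothing more can be done
None
```

I tightened the flange nut and laid the spanner flat on the bench again. I handed the job in at about 21 s; sign-off gives no verdict, so I don't know the official result.

- **Seating:** Both pins dropped in at the angle I read from the pictures, with no sideways searching. They went about 6 mm deep at around a newton, by the arm's height reading.
- **Tightening:** The nut came up tight about 0.8 rad clockwise of its start. I nipped it to about 0.84 N m, a little under the 0.9 you asked for, and held it there. The highest single reading was 0.87.
- **Release:** I let the pull off until the torque read zero. The first lift failed: the pins held in the holes and the spanner pitched about 4° in the fingers. I lowered it, centred the pins and eased it out with small wiggles.

**Last checks:**
- The spanner lies level within 0.2°, with pins and grip over 200 mm from the spindle. The gripper is open and clear of it.
- The bracket, worn disc and marker look unmoved in the final pictures, though I did not measure them.
- **Doubtful check:** the nut's hole line reads 87.5° in the camera, while the arm's angles put home at about 84–85°. That is 2–4° apart, within what I'd expect from such small holes in the picture and under the 5.7° (0.1 rad) back-off limit. I never felt any loosening torque, so I took the nut as still home.

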